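# Set a lens aperture lever to the green marker and store it

## Robot

A 7-joint arm with a two-finger parallel gripper is mounted at the origin on a cart in front of the work surface, level with it; the furniture and walls round the work are solid. World frame = base frame: x ahead of the robot, y to its left, z up, the work surface at z = 0. Lengths are in m, angles in rad, forces in N, time in s.
With the tool pointing down it reaches from about 0.425 to 0.825 m from the base axis. Payload 3.6 kg.
Tool frame: the origin (TCP) lies between the finger pads; the fingertips stand 22 mm ahead of it and the grasp point (between the pads) lies 3 mm ahead of it (manip.nose_length is the distance from the TCP to the fingertips, in m); z points along the fingers, y is the direction in which the jaws open and shut (so a half turn about z gives the same grasp; the last joint's range is limited). The gripper opens to 85 mm and grips with 20 to 120 N. Pads are 22 mm wide; open, the fingers measure 114 mm over their backs; the gripper's body (76 mm by 85 mm) begins 54 mm behind the grasp point. The pads swing forward as they close: fully open they stand 13 mm farther back than shut.
Start: joints at [1.198, 0.615, -0.013, 1.423, 0.008, 1.103, -0.04], TCP at [0.22, -0.611, 0.224] pointing down, gripper open.
Joint ranges: [-3.12, 3.12], [-0.3, 2.06], [-1.34, 1.32], [0.26, 2.42], [-1.36, 4.5], [0.01, 1.98], [-2.84, 2.84]. Speed limits (rad/s): [2.79, 2.79, 3.14, 3.14, 3.14, 3.14, 3.14].

## Interface

Orientations are given as a 3x3 rotation matrix whose columns are the frame's x, y, z axes.
In Python, from rig import manip, imaging gives the robot as it stands.
- The arm moves only by the tool apply_moves, never from a script. Its argument "series" is a list of rows, each a list of 3 entries, a list of its own where there are three numbers: the shift along the tool's x, y, z each as a share of 0.5 m, from -1 to 1, then the turn, a rotation vector about the tool's x, y, z each as a share of pi/4 rad, from -1 to 1, then the opening, from 0 (shut) to 1 (fully open). In form: [[[dx, dy, dz], [rx, ry, rz], claw], ...]. A call has 1 to 5 rows; each row is the pose to reach, as a shift and turn from the pose commanded when the call began, along the tool's axes at that moment; what a row does not reach only later rows make up. A row lasts 1/10 s, in which the tool goes at most 50 mm and 8.59 degrees, less where a joint would pass 70% of its speed; a pose out of reach is approached as far as the arm can. A call with a number of a shift or a turn outside -1 to 1 is refused whole. A call with a gripper value outside its range is refused whole. The fingers move at their own pace and stop on an object; "force" is the grip in N (left out, the last holds). Time passes only in rows, so rows that repeat a pose let the fingers close. It gives the time, the measured TCP pose, the force and the opening at its end, in the units of the state.
- manip.get_obs(): the state, without advancing time (a new reading comes with each control period).
- imaging.snapshot(name): name is "side" or "top" or "wrist"; returns the picture (480x640x3 uint8, red, green, blue); there is no depth.
- imaging.camera_info(name): a dict with "mtx" (3x3 intrinsics, pixels), "k1" (the pictures are not rectified: a ray, as slopes to the right and down, at radius r is drawn at 1 + k1 r^2 times it, then the intrinsics apply), "R" (3x3) and "t" (3): a world point X has camera coordinates R X + t. Camera axes: x right, y down, z forward; pixel columns grow to the right and rows downward; lengths in m; the calibration is good to about 2 mm. A picture is of the moment at which its call begins: read the wrist's pose just before it. camera_info takes no time and is no camera call; for the wrist camera it gives the pose at the moment of the call.
- manip.hand_in(): hands the job in, once; it reports no verdict.
Trained networks look in the newest picture that a camera, given by its name, has taken for a name from the list of things; names that differ only in an ending like _2 or _b are one class to them, and where a whole thing is asked for, a point or a joint stands for the part that bears it (a point fixed in the world has none). Each returns a list of dicts, best first, with "confidence" (0 to 1); they miss things now and then, are a little off and sometimes report something else, mostly with a low value. They report only what shows in the picture. A call takes as long as a camera call.
- imaging.find_in(camera, query): "extent" ([left, top, right, bottom] in pixels, round what is visible of it).
- imaging.regions_of(camera, query): "mask" (480x640 bool, what is visible of it) and "extent" ([left, top, right, bottom] in pixels, round what is visible of it).
The state is a dict: "time": time; "qpos": joint angles; "joint_velocities": joint speeds; "effort": joint torques, N m; "ee_pos": TCP position; "eef_rot": TCP orientation; "wrist_force": force on the tool from outside, world axes, zero at the start; "ft_torque": the same for the moment, N m; "grip_width": finger opening in m.
Only numpy, scipy, OpenCV 4.12 (cv2) and the standard library are available. Lean on these libraries where they do the work, as an engineer would, in place of code of your own. Each camera call takes 0.05 s, during which the arm holds its last target.

## Task

With the fingertips only, push the lever on the lens's aperture ring round gently until its white pointer stands over the middle of the green marker (not the orange one). Then press the blue button on the stand all the way down to store the setting, and let it come up again with the pointer still on the green marker. Do not pinch or force the lever, and leave the glue stick, pen cup and tape measure where they stand.

Things in the scene. Friction and masses are not known exactly. Their poses are not given: they have to be found in the camera images.
- stand: fixed grey steel plate, 205 x 290 mm and 10 mm thick, bolted down, with a black lens (68 mm across at its head, top at 66 mm above the bench) standing upright on it. Origin on the bench, right under the lens axis; z up. The plate reaches from x -125 to +80 mm and from y -165 to +125 mm in this frame; at yaw 0 its -x looks to the robot
- aperture_lever (a joint): angle (rad) of the aperture ring with its lever about the upright lens axis: 0 when the lever points along the stand's -x, growing counter-clockwise seen from above, stops at -1.25 and +1.25. It starts between the two markers. Dry friction of about 0.1 N m (about 1.5 N at the post) holds it wherever it is left; no spring
- lever_axis (a point): point on the lens axis, 37 mm above the bench, that turns with the aluminium ring (74 mm diameter, 31 to 43 mm above the bench); its x axis points out along the lever and its pointer, z up. The lever is a 12 mm wide bar, 33 to 40 mm above the bench, that reaches 80 mm from the axis
- lever_post (a point): centre of the top of the black upright round post on the lever, the place to push: 12 mm diameter, 70 mm from the lens axis, free from 40 mm up to its top at 75 mm above the bench
- pointer (a point): middle of the white pointer, a thin bar 4 mm wide straight in line with the lever, 80 to 114 mm from the lens axis and 20 to 23 mm above the bench, passing over the markers; it has no contact
- green_marker: green marker, a disc 16 mm in diameter and 5 mm high, fixed on the plate 85 to 109 mm from the lens axis, left or right of the lever's start; origin at the centre of its underside, 10 mm above the bench
- orange_marker: orange marker of the same size, fixed on the other side; to be ignored
- store_button_top (a point): centre of the top of the round blue spring button (32 mm diameter) on the plate to the right of the lens; it is pressed straight down
- store_button (a joint): travel of the button (m): 0 up, 0.006 fully down, which takes 5 N; it springs back
- glue_stick: red and white glue stick standing loose left of the plate, 27 mm diameter, 96 mm high; origin at the centre of its underside; not to be disturbed
- pen_cup: empty black pen cup standing loose behind the plate, 80 mm diameter, 72 mm high; origin at the centre of its underside; not to be disturbed
- tape_measure: yellow tape measure standing loose right of the plate, 72 x 37 x 61 mm; origin at the centre of its underside; not to be disturbed

How it is judged:
By the outcome, as a careful person would: the job done as asked, in the order asked, and still so for the second after the job is handed in, with the robot touching nothing.
It also fails if it takes over 42 s, if anything falls off the work surface, if the arm or the gripper's body presses on something with over 40 N, if the wrist force passes 120 N, or if a joint passes its speed limit or range.

## Working session

There is one attempt and no reset: what is moved stays moved. The work goes in short steps, Python scripts to look and compute and a tool call to move; the robot and the scene stay as the last step left them, time stands still between calls to the robot, and variables do not carry over. Pictures are saved under pics/ and viewed, and the job is handed in when it is done.

Besides the shell and the picture viewer there is one more tool, called after "Call:" by a JSON object that holds its "op" and its "data". apply_moves: Moves the arm, as the interface text tells. Shift numbers are shares of 0.5 m and turn numbers shares of pi/4 rad, none past 1 either way. Its arguments: {"type":"object","properties":{"series":{"type":"array","items":{"type":"array"}},"force":{"type":"number"}},"required":["series"]}

```bash
mkdir -p pics; ls
cat > h.py <<'E'
import numpy as np, cv2
from rig import manip, imaging
def snap(c,n):
    im=imaging.snapshot(c); cv2.imwrite(f'pics/{n}.png',im[:,:,::-1]); return im
def ray(info,u,v):
    K=np.array(info['mtx']);k1=info['k1']
    d=np.array([(u-K[0,2])/K[0,0],(v-K[1,2])/K[1,1]]);s=d.copy()
    for _ in range(30): s=d/(1+k1*(s@s))
    R=np.array(info['R']);t=np.array(info['t'])
    return -R.T@t, R.T@np.array([s[0],s[1],1])
def at_z(info,u,v,z):
    o,d=ray(info,u,v); return o+d*(z-o[2])/d[2]
def proj(info,X):
    K=np.array(info['mtx']);c=np.array(info['R'])@np.array(X)+np.array(info['t']);s=c[:2]/c[2]
    s=s*(1+info['k1']*(s@s)); return K[0,0]*s[0]+K[0,2],K[1,1]*s[1]+K[1,2]
E
python3 - <<'E'
from h import *
o=manip.get_obs();print(o['time'],o['ee_pos'],o['eef_rot'],o['grip_width'])
for c in('top','side'):
    snap(c,c+'0');i=imaging.camera_info(c);print(c,-np.array(i['R']).T@i['t'])
    for q in ['green_marker','orange_marker','lever_post','store_button_top','stand','pointer','glue_stick','pen_cup','tape_measure']:
        for r in imaging.find_in(c,q)[:2]:print(q,r['confidence'],np.round(r['extent'],1))
print(manip.get_obs()['time'])
E
```

```text
pics
0.0 [ 0.22002652 -0.61080166  0.2233253 ] [[ 9.40789129e-01  3.38991050e-01 -9.39054908e-04]
 [ 3.38992344e-01 -9.40786075e-01  2.39845629e-03]
 [-7.03945624e-05 -2.57477403e-03 -9.99996683e-01]] 0.08525989896389806
top [0.38561327 0.00116938 1.05268547]
green_marker 0.5 [379.2 309.9 388.5 317.6]
lever_post 0.8 [316.  265.  361.2 339.4]
store_button_top 0.75 [410.  242.3 430.5 259.5]
stand 0.72 [264.  229.5 438.4 354.9]
stand 0.17 [411.7 243.6 429.3 259.7]
pointer 0.78 [319.3 265.2 362.5 338.5]
pointer 0.38 [263.  230.8 439.1 354.6]
glue_stick 0.77 [222.3 248.6 245.7 277. ]
pen_cup 0.69 [305.8 162.  355.8 216.3]
tape_measure 0.93 [456.7 290.1 492.4 333.6]
tape_measure 0.7 [220.  252.  245.3 275.3]
side [0.36350348 0.69651521 0.51408213]
green_marker 0.58 [287.  203.1 426.5 314.4]
orange_marker 0.37 [378.9 281.2 387.8 286.1]
lever_post 0.73 [330.3 234.1 410.1 265.4]
store_button_top 0.56 [334.7 202.7 350.6 211. ]
stand 0.89 [286.4 201.7 424.9 313.3]
pointer 0.85 [330.1 234.2 410.8 262.5]
glue_stick 0.86 [313.2 269.1 330.4 325.9]
glue_stick 0.68 [288.6 203.1 426.  311. ]
pen_cup 0.95 [250.7 206.3 295.6 261.9]
tape_measure 0.58 [377.3 178.9 409.6 210.7]
1.0
```

Run:
```python
import cv2
a=cv2.imread('pics/top0.png')[150:370,210:510];cv2.imwrite('pics/top0c.png',cv2.resize(a,None,fx=2.66,fy=2.66,interpolation=2))
a=cv2.imread('pics/side0.png')[170:340,240:440];cv2.imwrite('pics/side0c.png',cv2.resize(a,None,fx=3.5,fy=3.5,interpolation=2))
```

```text
(no output)
```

View pics/top0c.png

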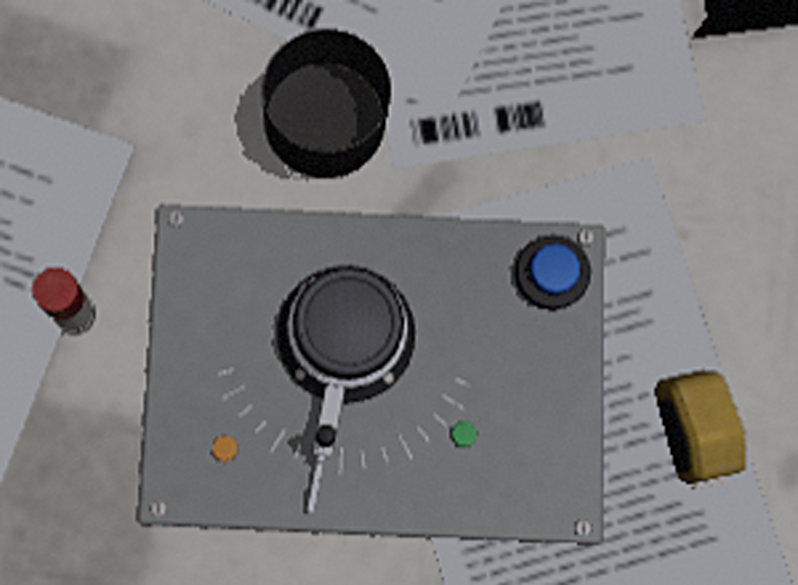

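View pics/side0c.png

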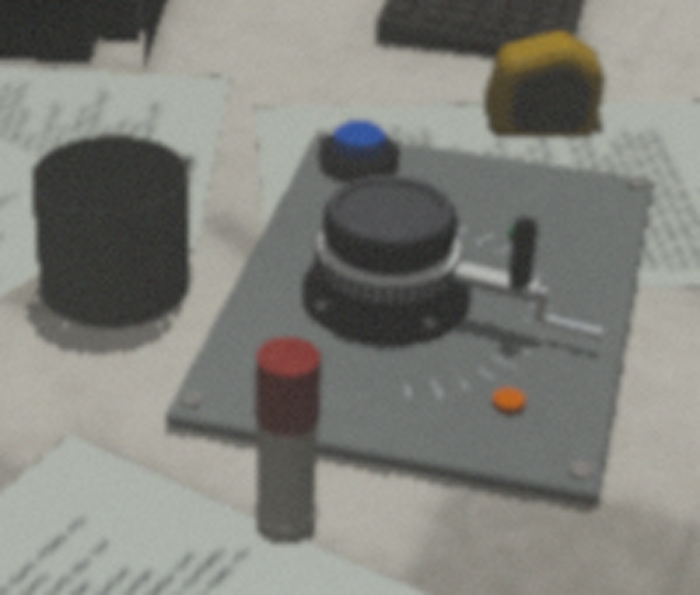

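The top view shows the green marker to the right of the lever, at crop (463,433), which is full-image (384,313). The orange one is on the left and the blue button is upper right, at about (420,251). The side view agrees. Next I'll fit the stand pose.

```bash
cat > fit.py <<'E'
from h import *
from scipy.optimize import least_squares
i=imaging.camera_info('top')
im=cv2.imread('pics/top0.png')
hsv=cv2.cvtColor(im,cv2.COLOR_BGR2HSV)
def cen(lo,hi,box):
    m=cv2.inRange(hsv,lo,hi); z=np.zeros_like(m); x0,y0,x1,y1=box; z[y0:y1,x0:x1]=m[y0:y1,x0:x1]
    ys,xs=np.nonzero(z); return xs.mean(),ys.mean(),len(xs)
g=cen((45,90,50),(85,255,255),(370,300,400,330));o=cen((5,100,80),(25,255,255),(280,305,305,330));b=cen((100,120,60),(130,255,255),(400,235,440,270))
print(g,o,b)
G=at_z(i,g[0],g[1],.015);O=at_z(i,o[0],o[1],.015)
pc=[(160,205),(605,226),(602,542),(140,522)]
P=np.array([at_z(i,210+u/2.66,150+v/2.66,.010)[:2] for u,v in pc])
L=np.array([(.08,.125),(.08,-.165),(-.125,-.165),(-.125,.125)])
def T(p,l): c,s=np.cos(p[2]),np.sin(p[2]);return l@np.array([[c,s],[-s,c]])+p[:2]
r=least_squares(lambda p:(T(p,L)-P).ravel(),[.55,0,0]);p=r.x
print('stand',p,'res mm',(r.fun*1000).round(1))
for n,X in(('G',G),('O',O)):
    d=X[:2]-p[:2];print(n,X,np.hypot(*d),(np.arctan2(d[1],d[0])-p[2]-np.pi)%(2*np.pi))
B=at_z(i,b[0],b[1],.03);print('B@z30',B,at_z(i,b[0],b[1],.04), i['mtx'][0])
post=at_z(i,210+325/2.66,150+436/2.66,.075);tip=at_z(i,210+310/2.66,150+511/2.66,.022)
for X in(post,tip):
    d=X[:2]-p[:2];print(X,np.hypot(*d),(np.arctan2(d[1],d[0])-p[2]-np.pi+1)%(2*np.pi)-1)
lt=at_z(i,210+352/2.66,150+315/2.66,.066);print('lens top',lt)
E
python3 fit.py
python3 - <<'E'
from h import *
# glue, cup, tape rough
i=imaging.camera_info('top')
print('glue',at_z(i,210+57/2.66,150+292/2.66,.096),'cup',at_z(i,210+328/2.66,150+90/2.66,.072),'tape',at_z(i,478,309,.061))
# side button triangulation
s=imaging.camera_info('side')
import cv2
hsv=cv2.cvtColor(cv2.imread('pics/side0.png'),cv2.COLOR_BGR2HSV);m=cv2.inRange(hsv,(100,120,60),(130,255,255))
ys,xs=np.nonzero(m[195:220,325:360]);print(xs.mean()+325,ys.mean()+195,ys.min()+195,ys.max()+195)
for z in(.02,.025,.03,.035,.04):print(z,at_z(s,xs.mean()+325,ys.mean()+195,z))
E
```

```text
(np.float64(384.05882352941177), np.float64(312.97058823529414), 68) (np.float64(294.0), np.float64(318.07142857142856), 70) (np.float64(418.63235294117646), np.float64(250.3860294117647), 272)
stand [ 0.5449495  -0.017562    0.06132283] res mm [ 1.1  1.2  1.9 -1.  -1.8 -1.3 -1.3  1.1]
G [ 0.48956895 -0.09618366  0.015     ] 0.09616845840511827 0.8958052508896168
O [0.4651676  0.05191122 0.015     ] 0.10579073484482278 5.505422331133277
B@z30 [ 0.59846578 -0.14335845  0.03      ] [ 0.59638447 -0.14194523  0.04      ] [622.31657027   0.         320.56429953]
[ 0.47343143 -0.00977551  0.075     ] 0.07194069249883785 -0.16977009122552422
[ 0.43133996 -0.00594062  0.022     ] 0.1142023850002335 -0.16326049487481598
lens top [ 0.54844282 -0.01856519  0.066     ]
glue [0.53852325 0.15551026 0.096     ] cup [0.68565528 0.01027939 0.072     ] tape [ 0.50711884 -0.24067767  0.061     ]
342.3783783783784 208.27027027027026 205 211
0.02 [ 0.59847496 -0.15531892  0.02      ]
0.025 [ 0.5960971  -0.14669856  0.025     ]
0.03 [ 0.59371924 -0.13807819  0.03      ]
0.035 [ 0.59134138 -0.12945782  0.035     ]
0.04 [ 0.58896352 -0.12083745  0.04      ]
```

```bash
cat >> h.py <<'E'
def share(tgt,ydeg=None):
    o=manip.get_obs();R=np.array(o['eef_rot']);p=np.array(o['ee_pos'])
    if ydeg is None: Rt=R
    else:
        a=np.radians(ydeg);y=np.array([np.cos(a),np.sin(a),0]);z=np.array([0,0,-1.]);Rt=np.c_[np.cross(y,z),y,z]
    rv=cv2.Rodrigues(R.T@Rt)[0].ravel()
    print('t',o['time'],'p',p.round(4),'y',np.degrees(np.arctan2(R[1,1],R[0,1])).round(1),'F',np.round(o['wrist_force'],2),'grip',round(o['grip_width'],4))
    print('shift',((R.T@(np.array(tgt)-p))/.5).round(4),'turn',(rv/(np.pi/4)).round(3))
E
python3 -c "
from h import *
share((.43,-.36,.2),-96)"
```

```text
t 1.0 p [ 0.2203 -0.6115  0.2245] y -70.2 F [ 1.02 -0.62 -0.54] grip 0.0854
shift [ 0.565  -0.3311  0.049 ] turn [-0.    -0.     0.574]
```

Call:
{"op": "apply_moves", "data": {"series": [[[0.565,-0.331,0.049],[0,0,0.574],0],[[0.565,-0.331,0.049],[0,0,0.574],0],[[0.565,-0.331,0.049],[0,0,0.574],0],[[0.565,-0.331,0.049],[0,0,0.574],0],[[0.565,-0.331,0.049],[0,0,0.574],0]], "force": 30}}

```text
time: 1.5
ee_pos: [0.3812, -0.4184, 0.206]
eef_rot: [[0.994, -0.105, 0.001], [-0.105, -0.994, -0.001], [0.001, 0.0, -1.0]]
wrist_force: [0.7, -0.5, -0.4]
grip_width: 0.0118
```

```bash
python3 -c "
from h import *
share((.476,-.02,.19),-96)"
```

```text
t 1.5 p [ 0.3812 -0.4184  0.206 ] y -96.0 F [ 0.68 -0.47 -0.45] grip 0.0118
shift [ 0.1048 -0.8124  0.0317] turn [ 0.001 -0.001 -0.001]
```

```bash
python3 -c "
from h import *
share((.479,.03,.15),-96)"
```

```text
t 1.5 p [ 0.3812 -0.4184  0.206 ] y -96.0 F [ 0.68 -0.47 -0.45] grip 0.0118
shift [ 0.1002 -0.9125  0.1117] turn [ 0.001 -0.001 -0.001]
```

Call:
{"op": "apply_moves", "data": {"series": [[[0.1,-0.912,0.112],[0,0,0],0],[[0.1,-0.912,0.112],[0,0,0],0],[[0.1,-0.912,0.112],[0,0,0],0],[[0.1,-0.912,0.112],[0,0,0],0],[[0.1,-0.912,0.112],[0,0,0],0]]}}

```text
time: 2.0
ee_pos: [0.4332, -0.1757, 0.1758]
eef_rot: [[0.994, -0.105, 0.001], [-0.105, -0.994, -0.0], [0.001, 0.0, -1.0]]
wrist_force: [1.3, 0.2, -0.0]
grip_width: 0.0001
```

```bash
python3 -c "
from h import *
share((.479,.03,.15),-96)"
```

```text
t 2.0 p [ 0.4332 -0.1757  0.1758] y -96.0 F [ 1.31  0.24 -0.04] grip 0.0001
shift [ 0.0478 -0.4187  0.0516] turn [ 0.    -0.002 -0.001]
```

Call:
{"op": "apply_moves", "data": {"series": [[[0.048,-0.419,0.052],[0,0,0],0],[[0.048,-0.419,0.052],[0,0,0],0],[[0.048,-0.419,0.052],[0,0,0],0],[[0.048,-0.419,0.052],[0,0,0],0],[[0.048,-0.419,0.052],[0,0,0],0]]}}

```text
time: 2.5
ee_pos: [0.4794, 0.0358, 0.1493]
eef_rot: [[0.996, -0.094, 0.001], [-0.094, -0.996, 0.004], [0.0, -0.004, -1.0]]
wrist_force: [-0.4, 0.6, -0.7]
grip_width: -0.0001
```

Run:
```python
from h import *
share((.479,.03,.071),-96)
i=imaging.camera_info('wrist');snap('wrist','w1')
for X in((.4754,-.0103,.075),(.4896,-.0962,.015)):print(proj(i,X))
print(-np.array(i['R']).T@i['t'])
```

```text
t 2.5 p [0.4794 0.0358 0.1493] y -95.4 F [-0.42  0.57 -0.73] grip -0.0001
shift [0.0002 0.0123 0.1566] turn [-0.005 -0.001  0.013]
(np.float64(394.9194194537305), np.float64(250.4955586238442))
(np.float64(501.543460215979), np.float64(191.2339314729149))
[0.56247853 0.02694398 0.29866092]
```

View pics/w1.png

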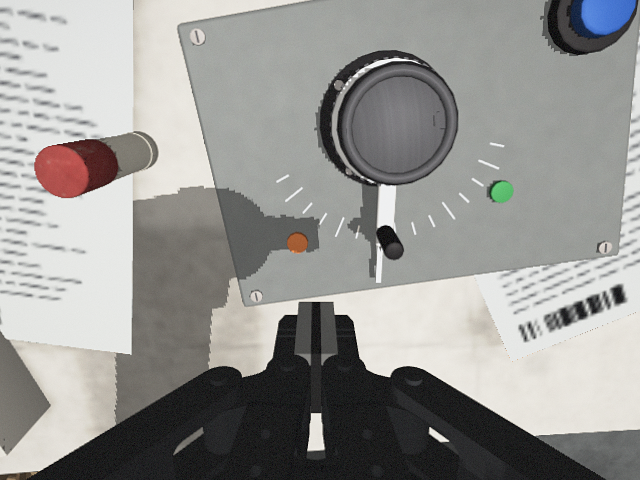

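The wrist view shows the post top at (395,250), where the fit predicts it, the green marker at (501,191), and the shut fingertips to the left of the post. I'll descend there.

Call:
{"op": "apply_moves", "data": {"series": [[[0,0.012,0.08],[0,0,0],0],[[0,0.012,0.155],[0,0,0],0],[[0,0.012,0.155],[0,0,0],0]]}}

```text
time: 2.85
ee_pos: [0.4745, 0.0203, 0.0688]
eef_rot: [[0.994, -0.107, -0.01], [-0.107, -0.994, -0.002], [-0.009, 0.003, -1.0]]
wrist_force: [-1.0, -0.1, -0.6]
grip_width: 0.0002
```

Run:
```python
from h import *
share((.479,.03,.071),-96)
i=imaging.camera_info('wrist');im=snap('wrist','w2')
for n,X in dict(post=(.4754,-.0103,.075),g=(.4896,-.0962,.015)).items():print(n,proj(i,X))
```

```text
t 2.85 p [0.4745 0.0203 0.0688] y -96.2 F [-0.97 -0.11 -0.61] grip 0.0002
shift [ 0.0069 -0.0203 -0.0045] turn [ 0.004  0.012 -0.003]
post (np.float64(391.7147853440826), np.float64(312.3811624896632))
g (np.float64(537.1400999624641), np.float64(213.59134704406046))
```

View pics/w2.png

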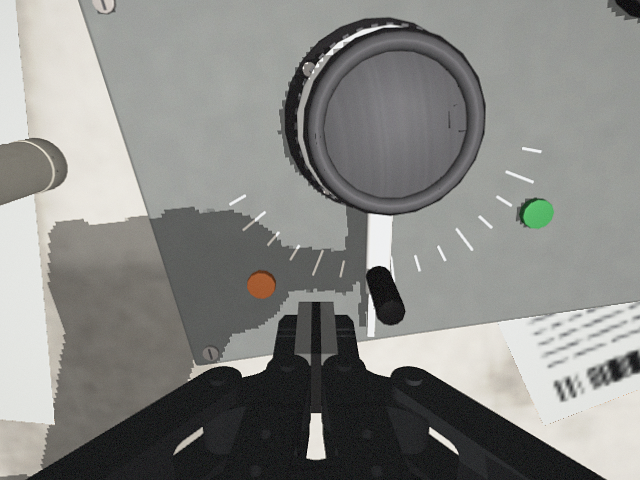

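Call:
{"op": "apply_moves", "data": {"series": [[[0,0,0],[0,0,0],0],[[0,0,0],[0,0,0],0],[[0,0,0],[0,0,0],0]]}}

```text
time: 3.2
ee_pos: [0.4791, 0.0222, 0.0737]
eef_rot: [[0.994, -0.105, 0.004], [-0.105, -0.994, 0.0], [0.004, -0.001, -1.0]]
wrist_force: [0.6, -0.5, 0.8]
grip_width: 0.0001
```

```bash
cat > arc.py <<'E'
import sys
from h import *
C=np.array([.54495,-.01756]);yaw=.0613
def pos(th,off,r=.070,dn=0):
    f=np.pi+yaw+th;t=np.array([-np.sin(f),np.cos(f)])
    return np.r_[C+r*np.array([np.cos(f),np.sin(f)])-off*t,.071],np.degrees(np.arctan2(t[1],t[0]))
off=float(sys.argv[1])/1000
for th in map(float,sys.argv[2:]):
    P,a=pos(th,off);print(th,P.round(4),a.round(1));share(P,a)
E
python3 arc.py 15 -.166 0 .2
```

```text
-0.166 [0.4769 0.0047 0.071 ] -96.0
t 3.2 p [0.4791 0.0222 0.0737] y -96.0 F [ 0.61 -0.48  0.82] grip 0.0001
shift [-0.0007  0.0354  0.0055] turn [-0.001 -0.005 -0.001]
0.0 [ 0.4742 -0.0069  0.071 ] -86.5
t 3.2 p [0.4791 0.0222 0.0737] y -96.0 F [ 0.61 -0.48  0.82] grip 0.0001
shift [-0.0037  0.0589  0.0054] turn [-0.001 -0.005 -0.212]
0.2 [ 0.4735 -0.0212  0.071 ] -75.0
t 3.2 p [0.4791 0.0222 0.0737] y -96.0 F [ 0.61 -0.48  0.82] grip 0.0001
shift [-0.0022  0.0875  0.0054] turn [-0.    -0.005 -0.467]
```

Call:
{"op": "apply_moves", "data": {"series": [[[-0.0003,0.013,0.003],[0,0,0],0],[[-0.0006,0.026,0.005],[0,0,0],0],[[-0.0015,0.037,0.005],[0,0,-0.05],0],[[-0.0027,0.048,0.005],[0,0,-0.13],0],[[-0.0037,0.058,0.005],[0,0,-0.21],0]]}}

```text
time: 3.7
ee_pos: [0.4728, -0.0074, 0.0697]
eef_rot: [[0.998, 0.062, -0.0], [0.062, -0.998, -0.0], [-0.0, 0.0, -1.0]]
wrist_force: [-0.6, 0.2, -0.2]
grip_width: -0.0001
```

```bash
cat > look.py <<'E'
import sys
from arc0 import *
E
python3 - <<'E'
from h import *
snap('wrist','w3')
E
python3 arc.py 15 0 .2 .4
```

```text
0.0 [ 0.4742 -0.0069  0.071 ] -86.5
t 3.75 p [ 0.4725 -0.0086  0.0696] y -86.5 F [ 0.15 -1.8   0.33] grip -0.0002
shift [ 0.0034 -0.0033 -0.0027] turn [0.002 0.001 0.   ]
0.2 [ 0.4735 -0.0212  0.071 ] -75.0
t 3.75 p [ 0.4725 -0.0086  0.0696] y -86.5 F [ 0.15 -1.8   0.33] grip -0.0002
shift [ 0.0003  0.0251 -0.0027] turn [ 0.001  0.001 -0.254]
0.4 [ 0.4756 -0.0353  0.071 ] -63.6
t 3.75 p [ 0.4725 -0.0086  0.0696] y -86.5 F [ 0.15 -1.8   0.33] grip -0.0002
shift [ 0.0028  0.0536 -0.0027] turn [ 0.001  0.001 -0.509]
```

View pics/w3.png

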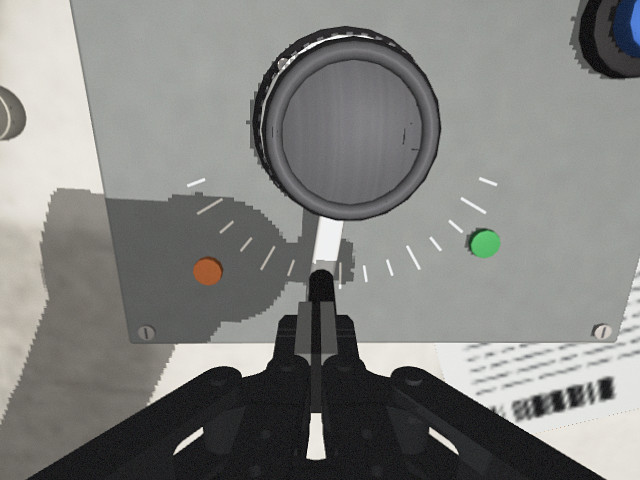

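```bash
python3 - <<'E'
from h import *
i=imaging.camera_info('wrist')
o=manip.get_obs();p=np.array(o['ee_pos']);R=np.array(o['eef_rot'])
for dz in (-.02,0,.01,.022):print('tool',dz,[np.round(proj(i,p+R@np.array([0,y,dz]))) for y in(-.009,0,.009)])
C=np.array([.54495,-.01756])
for th in(-.166,-.05,.05,.15,.2):
    f=np.pi+.0613+th;d=np.array([np.cos(f),np.sin(f)])
    print(th,[np.round(proj(i,np.r_[C+r*d,z])) for r,z in((.05,.04),(.07,.04),(.07,.075),(.1,.022))])
E
python3 -c "
import cv2
a=cv2.imread('pics/w3.png')[190:370,230:430];cv2.imwrite('pics/w3c.png',cv2.convertScaleAbs(cv2.resize(a,None,fx=3.3,fy=3.3,interpolation=2),alpha=2))"
```

```text
tool -0.02 [array([290., 341.]), array([315., 341.]), array([339., 341.])]
tool 0 [array([293., 314.]), array([315., 314.]), array([337., 314.])]
tool 0.01 [array([294., 303.]), array([315., 303.]), array([336., 303.])]
tool 0.022 [array([296., 290.]), array([315., 290.]), array([334., 290.])]
-0.166 [array([326., 239.]), array([319., 278.]), array([319., 315.]), array([309., 314.])]
-0.05 [array([338., 241.]), array([335., 280.]), array([340., 317.]), array([330., 316.])]
0.05 [array([349., 241.]), array([350., 280.]), array([357., 317.]), array([349., 316.])]
0.15 [array([360., 239.]), array([365., 278.]), array([375., 315.]), array([367., 315.])]
0.2 [array([365., 239.]), array([372., 277.]), array([383., 314.]), array([376., 313.])]
```

View pics/w3c.png

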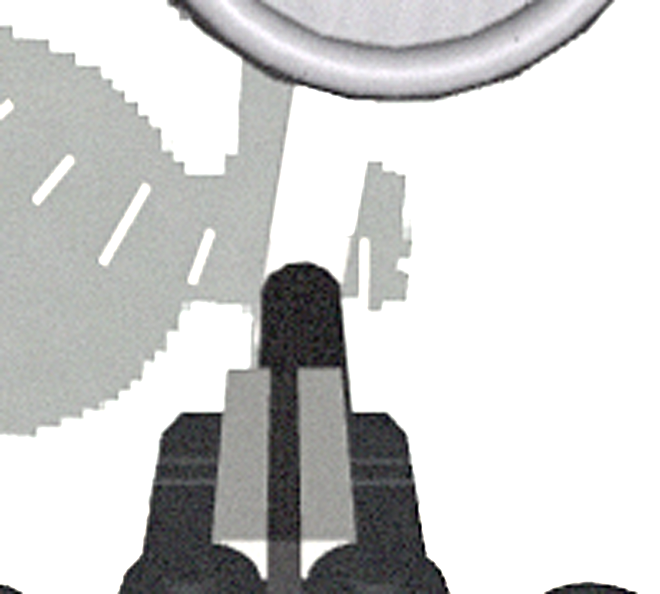

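Run:
```python
from h import *
print(manip.nose_length)
i=imaging.camera_info('wrist')
o=manip.get_obs();p=np.array(o['ee_pos']);R=np.array(o['eef_rot']);print(p,o['time'],o['wrist_force'])
for dx in(-.011,0,.011):
  for dz in (-.01,0,.01,.022):print(dx,dz,np.round(proj(i,p+R@np.array([dx,0,dz]))))
im=snap('side','s3')
a=im[170:330,270:450,::-1];cv2.imwrite('pics/s3c.png',cv2.convertScaleAbs(cv2.resize(a,None,fx=3.5,fy=3.5,interpolation=2),alpha=1.3))
s=imaging.camera_info('side')
for dz in(0,.022):print(3.5*(np.array(proj(s,p+R@np.array([0,0,dz])))-[270,170]))
```

```text
0.022
[ 0.47254154 -0.00861515  0.06963291] 3.75 [ 0.15190076 -1.79635384  0.33053789]
-0.011 -0.01 [315. 351.]
-0.011 0 [315. 337.]
-0.011 0.01 [315. 325.]
-0.011 0.022 [315. 311.]
0 -0.01 [315. 327.]
0 0 [315. 314.]
0 0.01 [315. 303.]
0 0.022 [315. 290.]
0.011 -0.01 [315. 301.]
0.011 0 [315. 290.]
0.011 0.01 [315. 279.]
0.011 0.022 [315. 268.]
[418.55694763 227.01045343]
[414.6149231  264.53004127]
```

View pics/s3c.png

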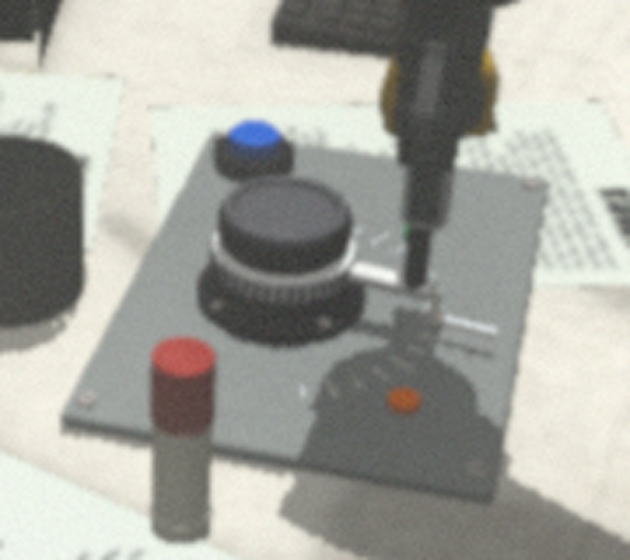

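The wrist and side views show the lever hasn't moved. The shut fingertips end near the height of the post top (rows 225 against 220 in the side crop), so they end roughly level with the TCP, not 22 mm ahead of it. I'll lift, go back to the left of the post and come in lower.

```bash
python3 -c "
from h import *
share((.474,-.0069,.09),-86.5)
share((.478,.032,.09),-96)
share((.478,.032,.05),-96)"
```

```text
t 3.8 p [ 0.4727 -0.008   0.0696] y -86.7 F [-0.11 -1.13  0.88] grip 0.0005
shift [ 0.0027 -0.002  -0.0407] turn [ 0.001  0.    -0.005]
t 3.8 p [ 0.4727 -0.008   0.0696] y -86.7 F [-0.11 -1.13  0.88] grip 0.0005
shift [ 0.0151 -0.0792 -0.0408] turn [0.001 0.    0.206]
t 3.8 p [ 0.4727 -0.008   0.0696] y -86.7 F [-0.11 -1.13  0.88] grip 0.0005
shift [ 0.0151 -0.0792  0.0392] turn [0.001 0.    0.206]
```

Call:
{"op": "apply_moves", "data": {"series": [[[0,0,-0.04],[0,0,0],0],[[0.01,-0.04,-0.04],[0,0,0.1],0],[[0.015,-0.08,-0.04],[0,0,0.2],0],[[0.015,-0.08,0.0],[0,0,0.2],0],[[0.015,-0.08,0.037],[0,0,0.2],0]]}}

```text
time: 4.3
ee_pos: [0.4788, 0.0351, 0.0511]
eef_rot: [[0.995, -0.097, 0.002], [-0.097, -0.995, 0.001], [0.002, -0.001, -1.0]]
wrist_force: [0.0, -0.1, 0.1]
grip_width: -0.0002
```

Call:
{"op": "apply_moves", "data": {"series": [[[0,0,0],[0,0,0],0],[[0,0,0],[0,0,0],0]]}}

```text
time: 4.5
ee_pos: [0.4781, 0.0339, 0.0512]
eef_rot: [[0.995, -0.098, -0.001], [-0.098, -0.995, -0.0], [-0.001, 0.0, -1.0]]
wrist_force: [-0.3, -0.4, -0.1]
grip_width: -0.0001
```

```bash
python3 - <<'E'
from h import *
im=snap('wrist','w4')
im=snap('side','s4')
a=im[170:330,270:450,::-1];cv2.imwrite('pics/s4c.png',cv2.convertScaleAbs(cv2.resize(a,None,fx=3.5,fy=3.5,interpolation=2),alpha=1.3))
o=manip.get_obs();p=np.array(o['ee_pos']);R=np.array(o['eef_rot'])
s=imaging.camera_info('side')
for dz in(-.01,0,.01,.022):print(3.5*(np.array(proj(s,p+R@np.array([0,0,dz])))-[270,170]))
E
python3 arc.py 9 -.166 0 .2
```

```text
[385.34187438 284.09423741]
[383.65286092 301.50736044]
[381.98772435 318.69159409]
[380.02031624 339.01743869]
-0.166 [ 0.4763 -0.0013  0.071 ] -96.0
t 4.6 p [0.4787 0.0339 0.0518] y -95.6 F [0.11 1.12 0.71] grip -0.0003
shift [ 0.002   0.0706 -0.0384] turn [-0.    -0.002  0.009]
0.0 [ 0.4745 -0.0129  0.071 ] -86.5
t 4.6 p [0.4787 0.0339 0.0518] y -95.6 F [0.11 1.12 0.71] grip -0.0003
shift [ 0.0008  0.094  -0.0384] turn [-0.    -0.002 -0.203]
0.2 [ 0.475  -0.0269  0.071 ] -75.0
t 4.6 p [0.4787 0.0339 0.0518] y -95.6 F [0.11 1.12 0.71] grip -0.0003
shift [ 0.0045  0.1219 -0.0384] turn [-0.    -0.002 -0.457]
```

View pics/w4.png

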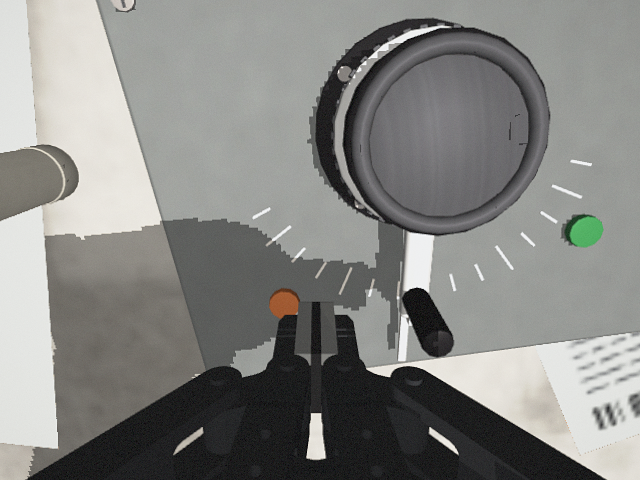

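View pics/s4c.png

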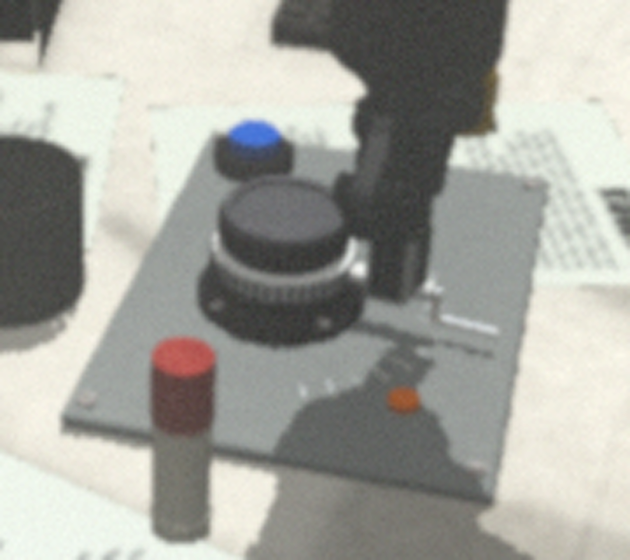

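The fingers are now left of the post, with tips about 52 mm above the bench, below the post top and above the bar. I'll move in slowly.

Call:
{"op": "apply_moves", "data": {"series": [[[0.002,0.02,0],[0,0,0],0],[[0.004,0.036,0],[0,0,0],0],[[0.006,0.05,0],[0,0,0],0],[[0.006,0.062,0],[0,0,0],0],[[0.006,0.074,0],[0,0,0],0]]}}

```text
time: 5.1
ee_pos: [0.4779, -0.0032, 0.0513]
eef_rot: [[0.995, -0.097, 0.001], [-0.097, -0.995, 0.001], [0.001, -0.001, -1.0]]
wrist_force: [0.8, 1.5, 2.0]
grip_width: -0.0001
```

```bash
python3 - <<'E'
from h import *
im=snap('wrist','w5')
i=imaging.camera_info('wrist')
C=np.array([.54495,-.01756])
for th in(-.166,-.05,.05,.15,.2):
    f=np.pi+.0613+th;d=np.array([np.cos(f),np.sin(f)])
    print(th,[np.round(proj(i,np.r_[C+r*d,z])) for r,z in((.05,.04),(.07,.04),(.07,.075),(.1,.022))])
E
sed -i 's/,.071\]/,.051]/' arc.py
python3 arc.py 9 -.166 0 .2
```

```text
-0.166 [array([329., 263.]), array([328., 305.]), array([331., 352.]), array([326., 341.])]
-0.05 [array([343., 263.]), array([347., 304.]), array([354., 351.]), array([349., 340.])]
0.05 [array([354., 261.]), array([363., 302.]), array([373., 348.]), array([369., 338.])]
0.15 [array([366., 258.]), array([378., 298.]), array([393., 344.]), array([389., 333.])]
0.2 [array([372., 256.]), array([386., 296.]), array([402., 341.]), array([398., 330.])]
-0.166 [ 0.4763 -0.0013  0.051 ] -96.0
t 5.15 p [ 0.4779 -0.0046  0.0513] y -95.7 F [0.17 1.35 1.29] grip 0.0003
shift [-0.0039 -0.0062  0.0007] turn [ 0.    -0.002  0.008]
0.0 [ 0.4745 -0.0129  0.051 ] -86.5
t 5.15 p [ 0.4779 -0.0046  0.0513] y -95.7 F [0.17 1.35 1.29] grip 0.0003
shift [-0.0051  0.0172  0.0007] turn [ 0.    -0.002 -0.204]
0.2 [ 0.475  -0.0269  0.051 ] -75.0
t 5.15 p [ 0.4779 -0.0046  0.0513] y -95.7 F [0.17 1.35 1.29] grip 0.0003
shift [-0.0014  0.0451  0.0007] turn [ 0.001 -0.002 -0.458]
```

View pics/w5.png

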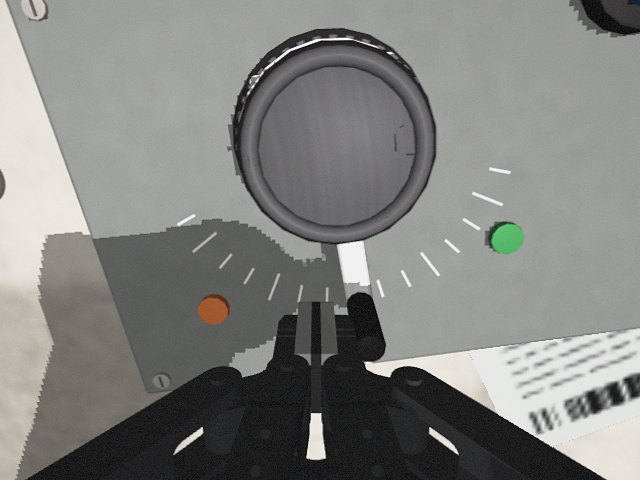

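The fingers are touching the post and it's moving: post top at (370,348), lever angle about +0.03, light force. I'll keep pushing along the arc.

```bash
python3 arc.py 19 .09 .16 .23 .30 .37 |grep -v ^t
```

```text
0.09 [ 0.4729 -0.0093  0.051 ] -81.3
shift [-0.0091  0.0105  0.0007] turn [ 0.001 -0.002 -0.318]
0.16 [ 0.4725 -0.0144  0.051 ] -77.3
shift [-0.0089  0.0206  0.0007] turn [ 0.001 -0.002 -0.407]
0.23 [ 0.4724 -0.0195  0.051 ] -73.3
shift [-0.008   0.0307  0.0007] turn [ 0.001 -0.002 -0.497]
0.3 [ 0.4728 -0.0245  0.051 ] -69.3
shift [-0.0064  0.0408  0.0007] turn [ 0.001 -0.002 -0.586]
0.37 [ 0.4734 -0.0296  0.051 ] -65.3
shift [-0.0041  0.0506  0.0007] turn [ 0.001 -0.001 -0.675]
```

Call:
{"op": "apply_moves", "data": {"series": [[[-0.003,0.0105,0],[0,0,-0.13],0],[[-0.006,0.0206,0],[0,0,-0.27],0],[[-0.006,0.0307,0],[0,0,-0.4],0],[[-0.004,0.0408,0],[0,0,-0.54],0],[[-0.002,0.0506,0],[0,0,-0.675],0]]}}

```text
time: 5.65
ee_pos: [0.4738, -0.0281, 0.0511]
eef_rot: [[0.906, 0.424, -0.001], [0.424, -0.906, 0.0], [-0.0, -0.001, -1.0]]
wrist_force: [-0.6, 1.8, 1.2]
grip_width: -0.0003
```

```bash
python3 - <<'E'
from h import *
im=snap('wrist','w6')
i=imaging.camera_info('wrist')
C=np.array([.54495,-.01756])
for th in(.3,.35,.4,.45,.5):
    f=np.pi+.0613+th;d=np.array([np.cos(f),np.sin(f)])
    print(th,[np.round(proj(i,np.r_[C+r*d,z])) for r,z in((.05,.04),(.07,.04),(.07,.075),(.1,.022))])
E
python3 arc.py 19 .44 .51 .58 .65 .72
```

```text
0.3 [array([351., 260.]), array([347., 302.]), array([354., 348.]), array([338., 339.])]
0.35 [array([357., 260.]), array([355., 303.]), array([363., 349.]), array([348., 339.])]
0.4 [array([363., 260.]), array([363., 303.]), array([373., 349.]), array([358., 339.])]
0.45 [array([369., 260.]), array([371., 302.]), array([383., 348.]), array([368., 339.])]
0.5 [array([375., 259.]), array([379., 302.]), array([393., 348.]), array([378., 338.])]
0.44 [ 0.4744 -0.0345  0.051 ] -61.3
t 5.7 p [ 0.4741 -0.0294  0.0511] y -64.9 F [ 0.13  1.41 -0.46] grip -0.0002
shift [-0.0038  0.0097  0.0001] turn [ 0.    0.   -0.08]
0.51 [ 0.4758 -0.0394  0.051 ] -57.3
t 5.7 p [ 0.4741 -0.0294  0.0511] y -64.9 F [ 0.13  1.41 -0.46] grip -0.0002
shift [-0.0054  0.0197  0.0001] turn [ 0.     0.    -0.169]
0.58 [ 0.4775 -0.0442  0.051 ] -53.3
t 5.7 p [ 0.4741 -0.0294  0.0511] y -64.9 F [ 0.13  1.41 -0.46] grip -0.0002
shift [-0.0064  0.0298  0.0001] turn [ 0.     0.    -0.258]
0.65 [ 0.4795 -0.0489  0.051 ] -49.2
t 5.7 p [ 0.4741 -0.0294  0.0511] y -64.9 F [ 0.13  1.41 -0.46] grip -0.0002
shift [-0.0067  0.0399  0.0001] turn [ 0.     0.    -0.347]
0.72 [ 0.4819 -0.0534  0.051 ] -45.2
t 5.7 p [ 0.4741 -0.0294  0.0511] y -64.9 F [ 0.13  1.41 -0.46] grip -0.0002
shift [-0.0063  0.0501  0.0001] turn [ 0.     0.    -0.436]
```

View pics/w6.png

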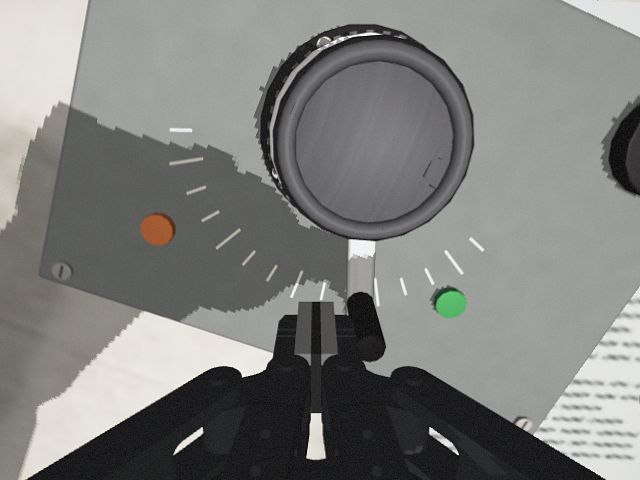

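The lever is at about +0.39 and tracking as modelled, at roughly 1.5 N.

Call:
{"op": "apply_moves", "data": {"series": [[[-0.003,0.0097,0],[0,0,-0.085],0],[[-0.004,0.0197,0],[0,0,-0.17],0],[[-0.005,0.0298,0],[0,0,-0.26],0],[[-0.005,0.0399,0],[0,0,-0.35],0],[[-0.005,0.05,0],[0,0,-0.435],0]]}}

```text
time: 6.2
ee_pos: [0.4821, -0.0515, 0.051]
eef_rot: [[0.714, 0.701, -0.0], [0.701, -0.714, 0.001], [0.0, -0.001, -1.0]]
wrist_force: [-0.3, 2.3, -0.4]
grip_width: -0.0004
```

```bash
python3 - <<'E'
from h import *
im=snap('wrist','w7')
i=imaging.camera_info('wrist')
C=np.array([.54495,-.01756])
for th in(.65,.7,.75,.8,.9):
    f=np.pi+.0613+th;d=np.array([np.cos(f),np.sin(f)])
    print(th,[np.round(proj(i,np.r_[C+r*d,z])) for r,z in((.05,.04),(.07,.04),(.07,.075),(.1,.022))])
print(proj(i,(.48957,-.09618,.015)))
E
python3 arc.py 19 .76 .8 .84 .88 .9
```

```text
0.65 [array([351., 260.]), array([347., 302.]), array([354., 348.]), array([339., 339.])]
0.7 [array([357., 260.]), array([355., 303.]), array([364., 349.]), array([349., 339.])]
0.75 [array([363., 260.]), array([363., 302.]), array([373., 349.]), array([359., 339.])]
0.8 [array([369., 260.]), array([371., 302.]), array([383., 348.]), array([369., 339.])]
0.9 [array([380., 258.]), array([387., 300.]), array([403., 346.]), array([389., 336.])]
(np.float64(384.46289399367976), np.float64(322.53360885328937))
0.76 [ 0.4834 -0.0559  0.051 ] -42.9
t 6.25 p [ 0.4826 -0.0527  0.051 ] y -45.5 F [ 0.02  1.12 -0.18] grip 0.0001
shift [-0.0033  0.0057 -0.0001] turn [ 0.    -0.    -0.057]
0.8 [ 0.4849 -0.0583  0.051 ] -40.7
t 6.25 p [ 0.4826 -0.0527  0.051 ] y -45.5 F [ 0.02  1.12 -0.18] grip 0.0001
shift [-0.0045  0.0113 -0.0001] turn [ 0.    -0.    -0.108]
0.84 [ 0.4866 -0.0607  0.051 ] -38.4
t 6.25 p [ 0.4826 -0.0527  0.051 ] y -45.5 F [ 0.02  1.12 -0.18] grip 0.0001
shift [-0.0054  0.0171 -0.0001] turn [ 0.    -0.    -0.159]
0.88 [ 0.4884 -0.063   0.051 ] -36.1
t 6.25 p [ 0.4826 -0.0527  0.051 ] y -45.5 F [ 0.02  1.12 -0.18] grip 0.0001
shift [-0.0061  0.0228 -0.0001] turn [ 0.   -0.   -0.21]
0.9 [ 0.4893 -0.0641  0.051 ] -34.9
t 6.25 p [ 0.4826 -0.0527  0.051 ] y -45.5 F [ 0.02  1.12 -0.18] grip 0.0001
shift [-0.0064  0.0257 -0.0001] turn [ 0.    -0.    -0.236]
```

View pics/w7.png

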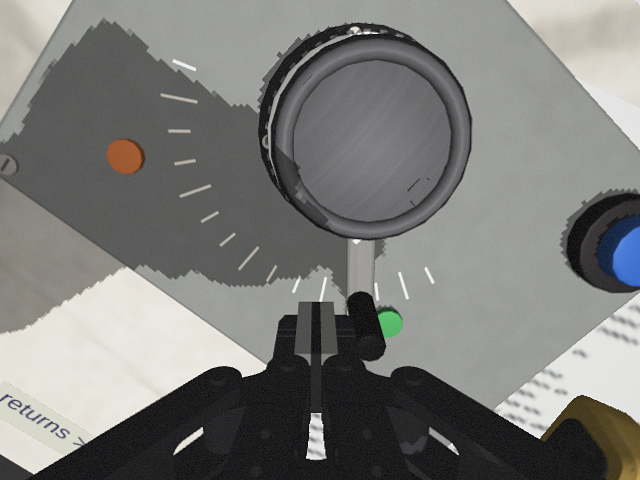

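Call:
{"op": "apply_moves", "data": {"series": [[[-0.002,0.006,0],[0,0,-0.06],0],[[-0.003,0.0115,0],[0,0,-0.11],0],[[-0.004,0.016,0],[0,0,-0.16],0],[[-0.004,0.0175,0],[0,0,-0.17],0],[[-0.004,0.0175,0],[0,0,-0.17],0]]}}

```text
time: 6.75
ee_pos: [0.4866, -0.0595, 0.0509]
eef_rot: [[0.617, 0.787, -0.001], [0.787, -0.617, 0.0], [-0.0, -0.001, -1.0]]
wrist_force: [-0.2, 1.1, -0.3]
grip_width: 0.0
```

Run:
```python
from h import *
share((.46,-.02,.06))
im=snap('wrist','w8')
i=imaging.camera_info('wrist')
C=np.array([.54495,-.01756])
for th in(.8,.85,.9):
    f=np.pi+.0613+th;d=np.array([np.cos(f),np.sin(f)])
    print(th,[np.round(proj(i,np.r_[C+r*d,z])) for r,z in((.05,.04),(.07,.04),(.07,.075),(.1,.022))])
print(proj(i,(.48957,-.09618,.015)))
cv2.imwrite('pics/w8c.png',cv2.resize(im[200:380,270:470,::-1],None,fx=3.3,fy=3.3,interpolation=2))
```

```text
t 6.75 p [ 0.4866 -0.0595  0.0509] y -38.1 F [-0.24  1.14 -0.27] grip 0.0
shift [ 0.0293 -0.0906 -0.0181] turn [0. 0. 0.]
0.8 [array([357., 260.]), array([353., 303.]), array([362., 349.]), array([346., 339.])]
0.85 [array([363., 260.]), array([361., 303.]), array([372., 349.]), array([356., 339.])]
0.9 [array([369., 260.]), array([369., 303.]), array([381., 349.]), array([366., 339.])]
(np.float64(363.10090883957093), np.float64(325.155444895473))
```

View pics/w8c.png

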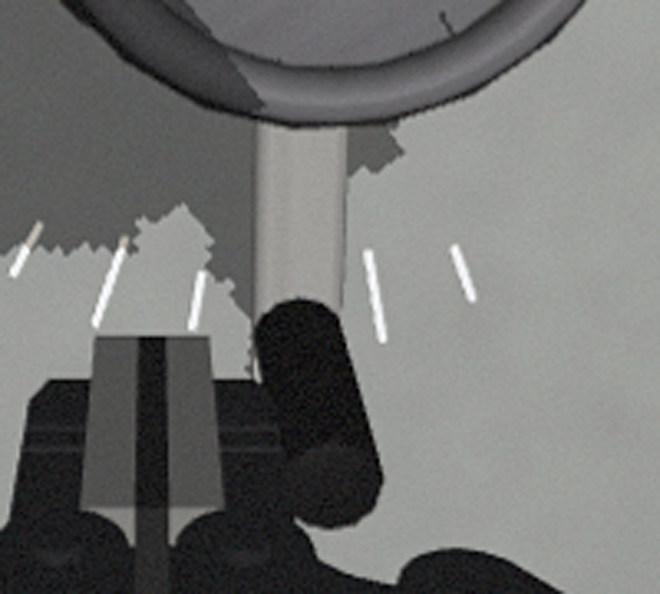

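The lever is at about 0.84 and the post hides the marker, so I'll back off and look from above.

Call:
{"op": "apply_moves", "data": {"series": [[[0,-0.02,0],[0,0,0],0],[[0,-0.05,0],[0,0,0],0],[[0,-0.05,-0.09],[0,0,0],0],[[-0.03,-0.05,-0.17],[0,0,0],0],[[-0.03,-0.05,-0.17],[0,0,0],0]]}}

```text
time: 7.3
ee_pos: [0.4597, -0.0572, 0.1401]
eef_rot: [[0.617, 0.787, 0.008], [0.787, -0.617, -0.002], [0.003, 0.008, -1.0]]
wrist_force: [1.1, -0.0, -0.1]
grip_width: 0.0
```

Call:
{"op": "apply_moves", "data": {"series": [[[0,0,0],[0,0,0],0]]}}

```text
time: 7.4
ee_pos: [0.458, -0.0563, 0.1369]
eef_rot: [[0.616, 0.788, 0.002], [0.788, -0.616, -0.001], [0.001, 0.002, -1.0]]
wrist_force: [0.3, 0.5, 0.1]
grip_width: -0.0002
```

```bash
cat > meas.py <<'E'
import sys
from h import *
n=sys.argv[1]
o=manip.get_obs();print(o['time'],o['ee_pos'],o['joint_velocities'].__abs__().max() if hasattr(o['joint_velocities'],'__abs__') else '')
i=imaging.camera_info('wrist');im=snap('wrist',n)
C=np.array([.54495,-.01756])
for th in(.8,.85,.9):
    f=np.pi+.0613+th;d=np.array([np.cos(f),np.sin(f)])
    print(th,[np.round(proj(i,np.r_[C+r*d,z])) for r,z in((.0,.066),(.05,.04),(.07,.04),(.07,.075),(.09,.023),(.114,.023))])
print('g pred',proj(i,(.48957,-.09618,.015)))
hsv=cv2.cvtColor(im,cv2.COLOR_RGB2HSV)
m=cv2.inRange(hsv,(45,90,50),(85,255,255));k,l,s,c=cv2.connectedComponentsWithStats(m);j=1+s[1:,4].argmax();print('green',s[j],c[j])
E
python3 meas.py w9
```

```text
7.4 [ 0.45795222 -0.05627876  0.13687539] 0.04105376291548421
0.8 [array([402.,  98.]), array([384., 185.]), array([381., 216.]), array([391., 234.]), array([374., 238.]), array([371., 270.])]
0.85 [array([402.,  98.]), array([388., 185.]), array([386., 216.]), array([397., 234.]), array([381., 238.]), array([379., 271.])]
0.9 [array([402.,  98.]), array([392., 185.]), array([392., 216.]), array([404., 234.]), array([387., 238.]), array([387., 270.])]
g pred (np.float64(384.8604047673786), np.float64(242.55175720195203))
green [383 237  13  17 145] [387.97931034 245.42758621]
```

View pics/w9.png

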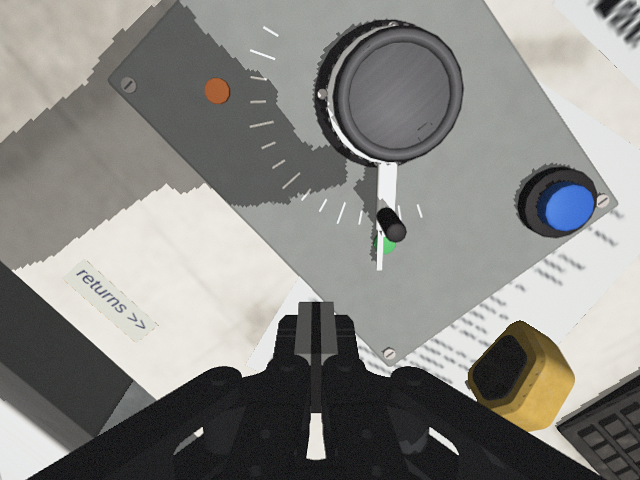

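Run:
```python
import cv2
a=cv2.imread('pics/w9.png')[150:290,330:450];cv2.imwrite('pics/w9c.png',cv2.resize(a,None,fx=4.2,fy=4.2,interpolation=0))
from h import *
i=imaging.camera_info('wrist')
im=imaging.snapshot('top');cv2.imwrite('pics/t9.png',im[:,:,::-1]);cv2.imwrite('pics/t9c.png',cv2.resize(im[250:340,300:420,::-1],None,fx=6,fy=6,interpolation=0))
```

```text
(no output)
```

View pics/w9c.png

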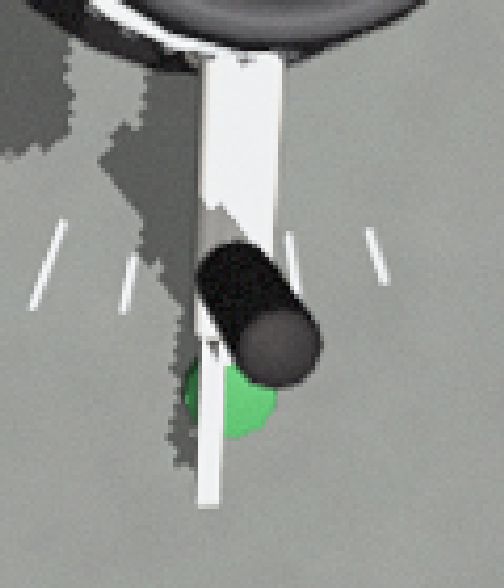

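View pics/t9c.png

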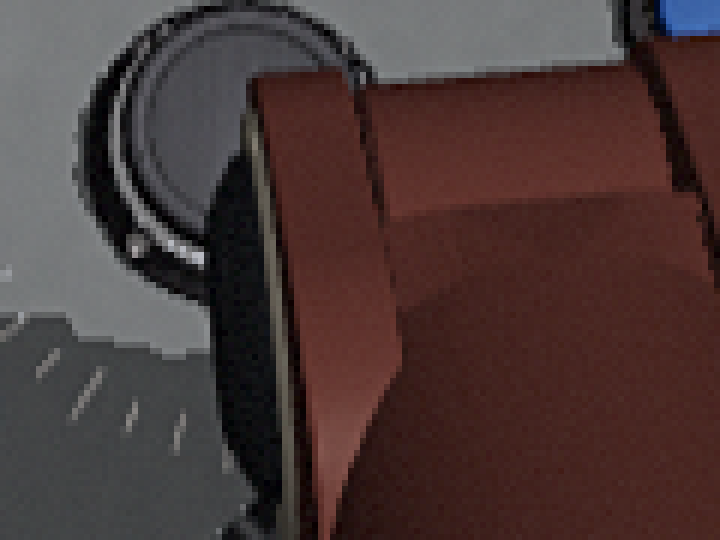

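Run:
```python
from h import *
i=imaging.camera_info('wrist')
a=at_z(i,380.2,236,.023);b=at_z(i,379.5,270,.023);g=at_z(i,384.8,243,.015)
d=(b-a)[:2];d/=np.hypot(*d);n=np.array([-d[1],d[0]]);print(a,b,g,'offset',(g-a)[:2]@n)
C=np.array([.54495,-.01756])
for X in(a,b,g):
    e=X[:2]-C;print(np.hypot(*e),np.arctan2(e[1],e[0])%(2*np.pi)-np.pi-.0613)
share((.4866,-.0595,.051))
```

```text
[ 0.48934765 -0.08598264  0.023     ] [ 0.47460598 -0.10611896  0.023     ] [ 0.48831021 -0.09512277  0.015     ] offset 0.004562104381908906
0.08816620139862989 0.8271008985680038
0.11309717444641117 0.8382293109774316
0.09604191992948852 0.8787590475984591
t 7.5 p [ 0.4572 -0.0558  0.1354] y -38.0 F [ 0.79 -0.3  -0.42] grip 0.0002
shift [0.0305 0.0512 0.1687] turn [0. 0. 0.]
```

Pointer sits 4.6 mm short of the green centre (0.047 rad), i.e. 3.3 mm more at the post. I'll return to the earlier commanded spot plus 3.3 mm.

Call:
{"op": "apply_moves", "data": {"series": [[[0.03,0,0.08],[0,0,0],0],[[0.03,0,0.17],[0,0,0],0],[[0.03,0.01,0.17],[0,0,0],0],[[0.03,0.03,0.17],[0,0,0],0],[[0.03,0.044,0.17],[0,0,0],0]]}}

```text
time: 8.0
ee_pos: [0.4867, -0.0586, 0.0525]
eef_rot: [[0.616, 0.788, 0.003], [0.788, -0.616, -0.0], [0.002, 0.003, -1.0]]
wrist_force: [1.2, -0.1, 0.0]
grip_width: 0.0002
```

Call:
{"op": "apply_moves", "data": {"series": [[[0,0.006,0],[0,0,0],0],[[0,0.01,0],[0,0,0],0],[[0,0.0126,0],[0,0,0],0],[[0,0.0126,0],[0,0,0],0],[[0,0.0126,0],[0,0,0],0]]}}

```text
time: 8.5
ee_pos: [0.4898, -0.0618, 0.0514]
eef_rot: [[0.615, 0.788, 0.001], [0.788, -0.615, -0.0], [0.0, 0.001, -1.0]]
wrist_force: [-0.3, -0.3, -0.6]
grip_width: -0.0
```

Call:
{"op": "apply_moves", "data": {"series": [[[0,-0.02,0],[0,0,0],0],[[0,-0.05,0],[0,0,0],0],[[0,-0.05,-0.09],[0,0,0],0],[[-0.03,-0.05,-0.17],[0,0,0],0],[[-0.03,-0.05,-0.17],[0,0,0],0]]}}

```text
time: 9.0
ee_pos: [0.4622, -0.059, 0.14]
eef_rot: [[0.616, 0.787, 0.008], [0.787, -0.616, -0.002], [0.003, 0.008, -1.0]]
wrist_force: [0.5, -0.1, 0.5]
grip_width: 0.0
```

Call:
{"op": "apply_moves", "data": {"series": [[[0,0,0],[0,0,0],0],[[0,0,0],[0,0,0],0]]}}

```text
time: 9.2
ee_pos: [0.4597, -0.0576, 0.1353]
eef_rot: [[0.615, 0.789, -0.002], [0.789, -0.615, 0.0], [-0.001, -0.002, -1.0]]
wrist_force: [1.3, -0.4, -0.8]
grip_width: 0.0002
```

```bash
python3 meas.py w10
python3 - <<'E'
import cv2
a=cv2.imread('pics/w10.png')[150:290,330:450];cv2.imwrite('pics/w10c.png',cv2.resize(a,None,fx=4.2,fy=4.2,interpolation=0))
E
```

```text
9.2 [ 0.45973913 -0.05764353  0.13534459] 0.01657990570485649
0.8 [array([399.,  98.]), array([381., 185.]), array([378., 217.]), array([388., 235.]), array([372., 239.]), array([369., 271.])]
0.85 [array([399.,  98.]), array([386., 185.]), array([384., 217.]), array([394., 235.]), array([378., 239.]), array([377., 271.])]
0.9 [array([399.,  98.]), array([390., 185.]), array([389., 217.]), array([400., 235.]), array([385., 239.]), array([385., 271.])]
g pred (np.float64(382.6617391799239), np.float64(243.22075488575518))
green [372 233  11  22 187] [377.4171123  243.53475936]
```

View pics/w10c.png

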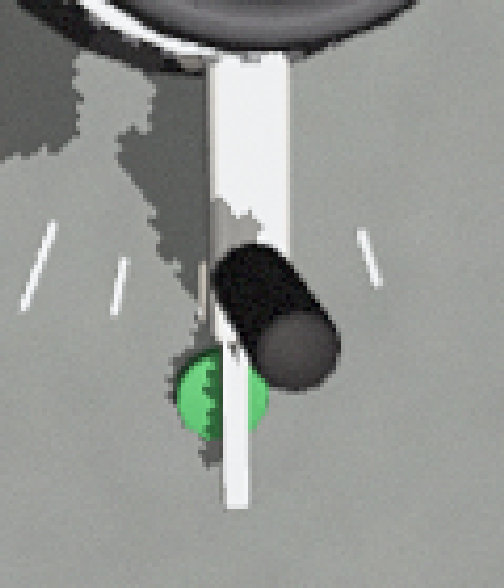

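Run:
```python
from h import *
i=imaging.camera_info('wrist')
for (u1,v1,u2,v2,ug,vg) in((385.9,236,386.2,270,382.7,244),):
    a=at_z(i,u1,v1,.023);b=at_z(i,u2,v2,.023);g=at_z(i,ug,vg,.015)
    d=(b-a)[:2];d/=np.hypot(*d);n=np.array([-d[1],d[0]]);print(a,b,g,'offset',(g-a)[:2]@n)
    C=np.array([.54495,-.01756])
    for X in(a,b,g):
        e=X[:2]-C;print(np.hypot(*e),np.arctan2(e[1],e[0])%(2*np.pi)-np.pi-.0613)
# top-plane check: gray shadow edge etc: project theta model with marker ang
for th in (.86,.88,.9,.92):
    f=np.pi+.0613+th;d=np.array([np.cos(f),np.sin(f)])
    print(th,[np.round(proj(i,np.r_[C+r*d,z]),1) for r,z in((.09,.023),(.096,.023),(.096,.015),(.114,.023))])
```

```text
[ 0.49485333 -0.08995683  0.023     ] [ 0.48078514 -0.11057017  0.023     ] [ 0.489201   -0.09642902  0.015     ] offset -0.0010202400388409935
0.08803963574452568 0.9041778437010751
0.1129956695186278 0.905601933918141
0.09658298368654428 0.8941841491768222
0.86 [array([380. , 238.9]), array([379.7, 247.3]), array([378. , 243.3]), array([378.7, 271.6])]
0.88 [array([382.7, 238.9]), array([382.5, 247.2]), array([380.8, 243.3]), array([382. , 271.5])]
0.9 [array([385.3, 238.8]), array([385.3, 247.1]), array([383.5, 243.2]), array([385.3, 271.4])]
0.92 [array([388. , 238.6]), array([388.2, 246.9]), array([386.3, 243. ]), array([388.6, 271.2])]
```

Corrected for parallax, the pointer is at 0.905 against 0.894 for the marker, about 1 mm past the centre. That's within measuring noise. I'll re-check it from a better view on the way to the button.

Run:
```python
from h import *
from scipy.optimize import least_squares
i=imaging.camera_info('wrist');t=imaging.camera_info('top')
def ell(f):
    hsv=cv2.cvtColor(cv2.imread(f),cv2.COLOR_BGR2HSV);m=cv2.inRange(hsv,(100,120,60),(130,255,255))
    k,l,s,c=cv2.connectedComponentsWithStats(m);j=1+s[1:,4].argmax();return s[j],c[j]
w=ell('pics/w10.png');tp=ell('pics/top0.png');print(w,tp)
for z in(.02,.024,.028,.032,.036,.04):print(z,at_z(i,*w[1],z).round(4),at_z(t,*tp[1],z).round(4))
share((.54,-.16,.17),-90)
a=cv2.imread('pics/w10.png')[130:270,480:640];cv2.imwrite('pics/w10b.png',cv2.resize(a,None,fx=4,fy=4,interpolation=2))
```

```text
(array([ 536,  182,   58,   51, 2206], dtype=int32), array([564.8268359 , 206.81776972])) (array([497,  49,  42,  40, 761], dtype=int32), array([517.717477 ,  68.7739816]))
0.02 [ 0.5997 -0.1471  0.02  ] [ 0.9538 -0.299   0.02  ]
0.024 [ 0.5983 -0.1447  0.024 ] [ 0.9516 -0.2978  0.024 ]
0.028 [ 0.597  -0.1424  0.028 ] [ 0.9494 -0.2967  0.028 ]
0.032 [ 0.5957 -0.14    0.032 ] [ 0.9472 -0.2955  0.032 ]
0.036 [ 0.5943 -0.1377  0.036 ] [ 0.945  -0.2943  0.036 ]
0.04 [ 0.593  -0.1354  0.04  ] [ 0.9428 -0.2932  0.04  ]
t 9.25 p [ 0.4597 -0.0576  0.135 ] y -37.9 F [-0.06 -0.3  -0.01] grip 0.0002
shift [-0.063   0.2525 -0.0704] turn [-0.002  0.003  1.157]
```

View pics/w10b.png

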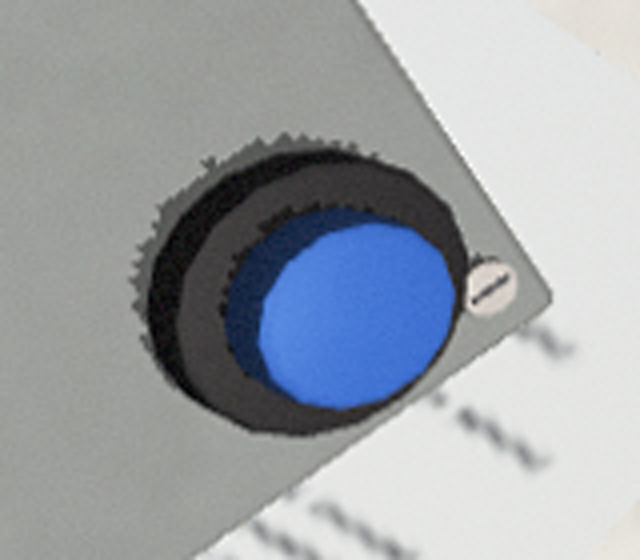

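Run:
```python
from h import *
i=imaging.camera_info('wrist');t=imaging.camera_info('top')
for z in(.024,.028,.032,.036,.04,.044):print(z,at_z(i,569.3,208.8,z).round(4),at_z(t,419,250.3,z).round(4))
```

```text
0.024 [ 0.6    -0.1477  0.024 ] [ 0.5999 -0.1448  0.024 ]
0.028 [ 0.5986 -0.1453  0.028 ] [ 0.5991 -0.1442  0.028 ]
0.032 [ 0.5973 -0.1429  0.032 ] [ 0.5983 -0.1437  0.032 ]
0.036 [ 0.5959 -0.1406  0.036 ] [ 0.5974 -0.1431  0.036 ]
0.04 [ 0.5945 -0.1382  0.04  ] [ 0.5966 -0.1425  0.04  ]
0.044 [ 0.5932 -0.1358  0.044 ] [ 0.5958 -0.142   0.044 ]
```

```bash
python3 -c "
from h import *
share((.598,-.144,.14))"
```

```text
t 9.25 p [ 0.4597 -0.0576  0.135 ] y -37.9 F [-0.06 -0.3  -0.01] grip 0.0002
shift [ 0.0336  0.3244 -0.0107] turn [0. 0. 0.]
```

Call:
{"op": "apply_moves", "data": {"series": [[[0.034,0.1,-0.01],[0,0,0],0],[[0.034,0.19,-0.01],[0,0,0],0],[[0.034,0.27,-0.01],[0,0,0],0],[[0.034,0.324,-0.01],[0,0,0],0],[[0.034,0.324,-0.01],[0,0,0],0]]}}

```text
time: 9.75
ee_pos: [0.6006, -0.1475, 0.1386]
eef_rot: [[0.619, 0.786, -0.001], [0.786, -0.619, -0.001], [-0.001, 0.0, -1.0]]
wrist_force: [-0.5, 0.5, -1.6]
grip_width: -0.0002
```

Call:
{"op": "apply_moves", "data": {"series": [[[0,0,0],[0,0,0],0],[[0,0,0],[0,0,0],0]]}}

```text
time: 9.95
ee_pos: [0.5975, -0.1424, 0.1401]
eef_rot: [[0.613, 0.79, -0.003], [0.79, -0.613, 0.001], [-0.001, -0.003, -1.0]]
wrist_force: [-0.2, 0.2, 0.4]
grip_width: -0.0002
```

```bash
python3 meas.py w11
python3 - <<'E'
from h import *
share((.598,-.144,.06))
im=snap('top','t11');cv2.imwrite('pics/t11c.png',cv2.resize(im[210:350,270:440,::-1],None,fx=4.5,fy=4.2,interpolation=0))
E
```

```text
9.95 [ 0.59752797 -0.14244611  0.14006129] 0.014021531444366978
0.8 [array([ 92., 133.]), array([124., 211.]), array([127., 241.]), array([100., 262.]), array([141., 260.]), array([144., 291.])]
0.85 [array([ 92., 133.]), array([128., 212.]), array([133., 241.]), array([106., 262.]), array([147., 260.]), array([152., 291.])]
0.9 [array([ 92., 133.]), array([132., 211.]), array([138., 241.]), array([113., 262.]), array([154., 260.]), array([160., 291.])]
g pred (np.float64(158.98387049952512), np.float64(264.07527512792785))
green [158 254  14  21 188] [164.54787234 263.06382979]
t 10.0 p [ 0.5977 -0.1425  0.1405] y -37.8 F [ 0.04 -0.6  -0.35] grip 0.0
shift [-0.0019  0.0027  0.161 ] turn [0. 0. 0.]
```

View pics/w11.png

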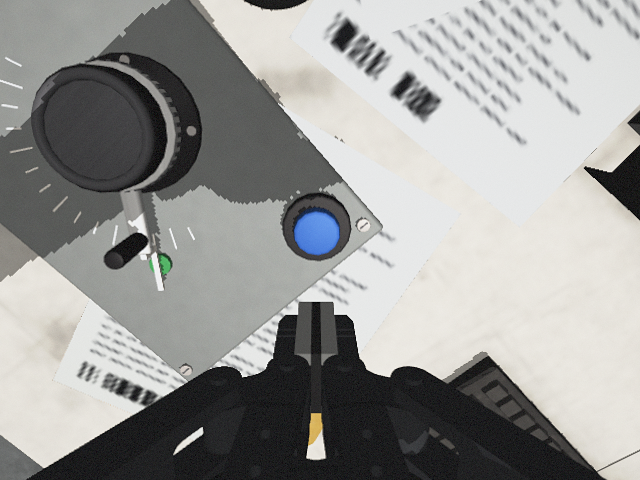

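View pics/t11c.png

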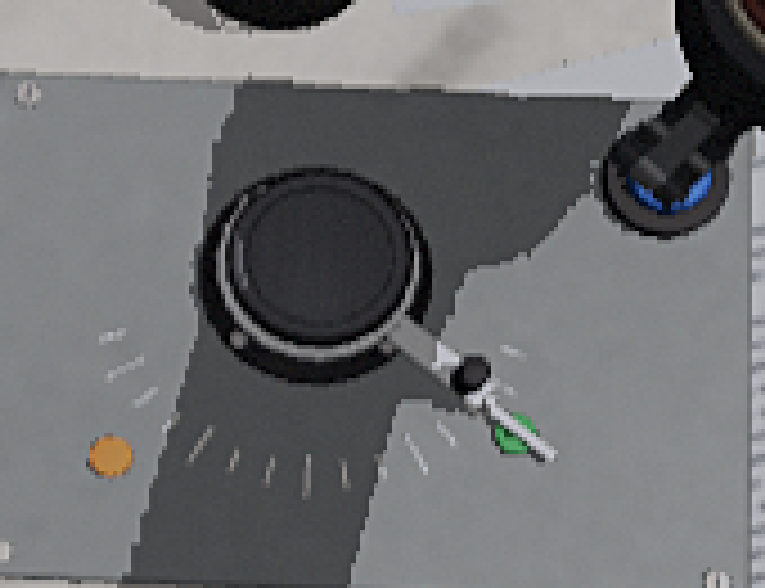

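Run:
```python
import cv2
a=cv2.imread('pics/w11.png')[215:305,110:210];a=cv2.resize(a,None,fx=6,fy=6,interpolation=0)
b=cv2.imread('pics/t11.png')[285:330,365:410];b=cv2.resize(b,None,fx=12,fy=12,interpolation=0)
cv2.imwrite('pics/a11.png',a);cv2.imwrite('pics/b11.png',b)
```

```text
(no output)
```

View pics/a11.png

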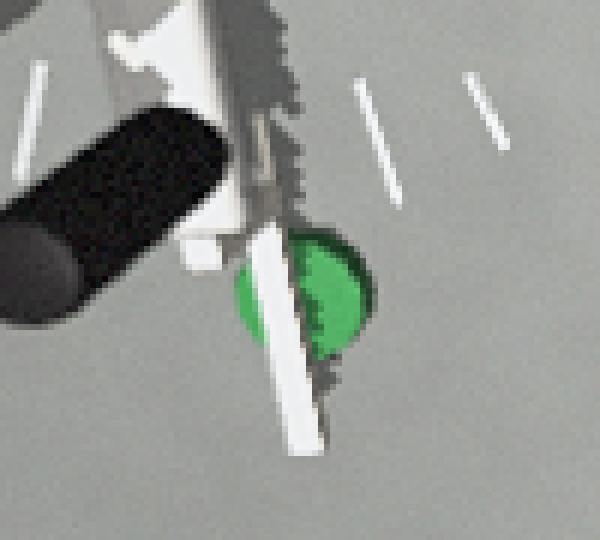

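View pics/b11.png

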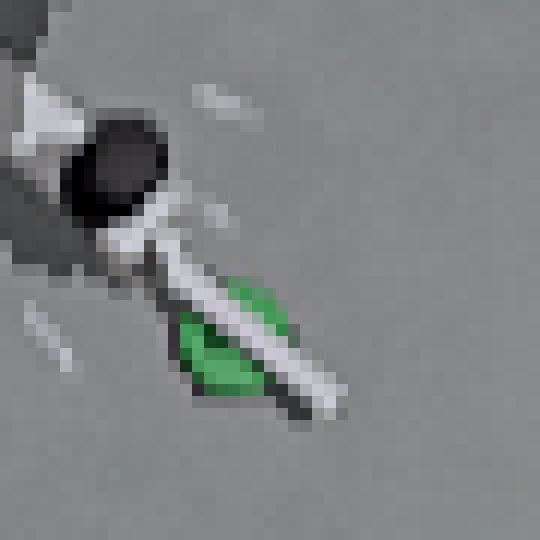

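Run:
```python
from h import *
C=np.array([.54495,-.01756])
def ev(i,A,B,G):
    a=at_z(i,*A,.023);b=at_z(i,*B,.023);g=at_z(i,*G,.015)
    d=(b-a)[:2];d/=np.hypot(*d);n=np.array([-d[1],d[0]]);print('offset mm',((g-a)[:2]@n)*1e3)
    for X in(a,b,g):
        e=X[:2]-C;print('  ',np.hypot(*e).round(4),(np.arctan2(e[1],e[0])%(2*np.pi)-np.pi-.0613).round(4))
w=imaging.camera_info('wrist');t=imaging.camera_info('top')
# pixel centre: crop/scale + origin -0.5
f=lambda u,v,o,s:(u/s+o[0]-.5,v/s+o[1]-.5)
ev(w,f(267,230,(110,215),6),f(306,450,(110,215),6),f(302,296,(110,215),6))
ev(t,f(185,272,(365,285),12),f(325,392,(365,285),12),(384.06,312.97))
```

```text
offset mm -0.7012234763505583
   0.0847 0.9182
   0.113 0.9102
   0.0962 0.9071
offset mm -1.7645828928691234
   0.0847 0.9161
   0.1098 0.9124
   0.0962 0.8959
```

Run:
```python
from h import *
im=cv2.imread('pics/t11.png');cv2.imwrite('pics/c11.png',cv2.convertScaleAbs(cv2.resize(im[225:275,390:450],None,fx=11,fy=11,interpolation=0),alpha=2))
t=imaging.camera_info('top');o=manip.get_obs();p=np.array(o['ee_pos']);R=np.array(o['eef_rot'])
for dx in(-.011,.011):
  for dy in(-.008,.008):print(dx,dy,[(np.array(proj(t,p+R@np.array([dx,dy,dz])))-[389.5,224.5])*11 for dz in(0,.022)])
```

```text
-0.011 -0.008 [array([463.57847392, 231.31184452]), array([435.50699161, 262.50051228])]
-0.011 0.008 [array([541.73873739, 148.58928945]), array([511.98904308, 181.55967784])]
0.011 -0.008 [array([343.79064241, 121.51042979]), array([318.50162935, 155.07825907])]
0.011 0.008 [array([422.03296586,  39.33508584]), array([395.06079047,  74.6600174 ])]
```

View pics/c11.png

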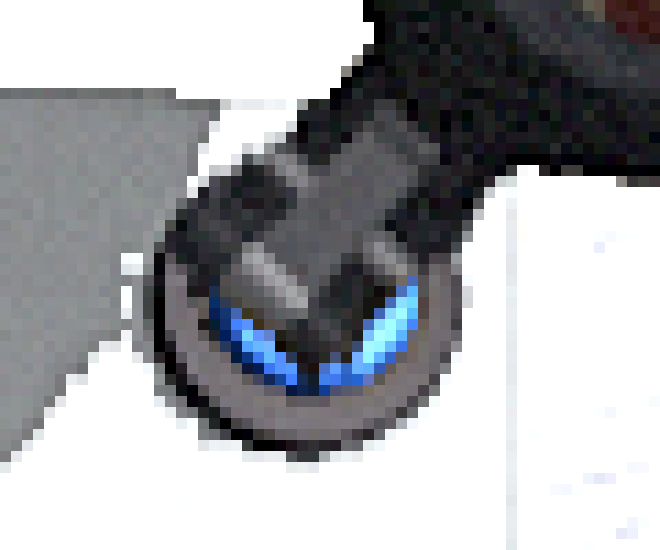

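Run:
```python
from h import *
im=snap('side','s12')
cv2.imwrite('pics/s12c.png',cv2.convertScaleAbs(cv2.resize(im[110:260,270:440,::-1],None,fx=4.4,fy=4,interpolation=2),alpha=1.3))
s=imaging.camera_info('side');o=manip.get_obs();p=np.array(o['ee_pos']);R=np.array(o['eef_rot'])
for X in [p,p+R@[0,0,.022],(.598,-.144,.031)]:print((np.array(proj(s,X))-[270,110])*[4.4,4])
```

```text
[321.61805769 183.82984471]
[319.73354792 226.19951013]
[313.34864576 384.60257022]
```

View pics/s12c.png

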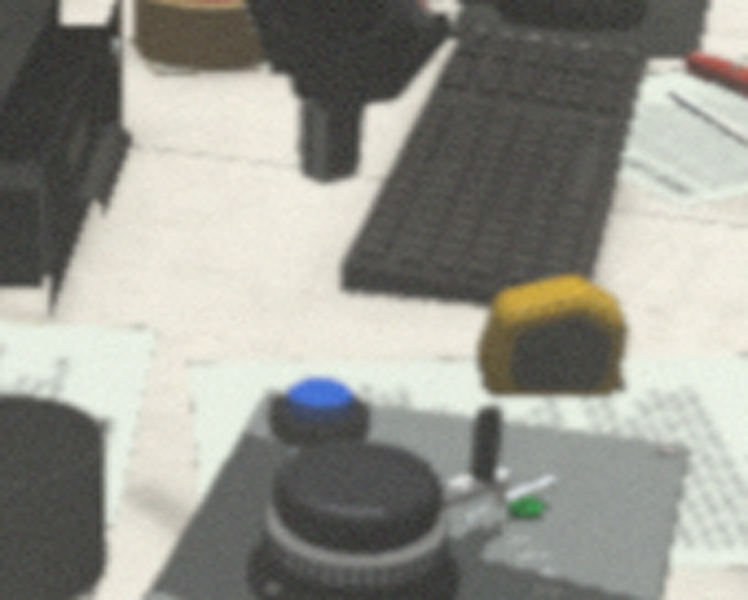

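The fingertips are over the button. In the side view they end at about TCP height (tip row about 178, TCP predicted at 184), so I expect contact near TCP z 0.02–0.03. I'll descend in small steps, watching the force.

Call:
{"op": "apply_moves", "data": {"series": [[[0,0,0.08],[0,0,0],0],[[0,0,0.15],[0,0,0],0],[[0,0,0.17],[0,0,0],0],[[0,0,0.17],[0,0,0],0]]}}

```text
time: 10.5
ee_pos: [0.5976, -0.1437, 0.0549]
eef_rot: [[0.615, 0.789, -0.003], [0.789, -0.615, 0.001], [-0.001, -0.003, -1.0]]
wrist_force: [0.1, -0.1, 0.3]
grip_width: 0.0001
```

Call:
{"op": "apply_moves", "data": {"series": [[[0,0,0.01],[0,0,0],0],[[0,0,0.02],[0,0,0],0],[[0,0,0.03],[0,0,0],0],[[0,0,0.03],[0,0,0],0]]}}

```text
time: 10.9
ee_pos: [0.5987, -0.1443, 0.041]
eef_rot: [[0.615, 0.788, -0.0], [0.788, -0.615, -0.0], [-0.0, -0.0, -1.0]]
wrist_force: [-0.9, 0.0, 0.7]
grip_width: 0.0002
```

Run:
```python
from h import *
share((.598,-.144,.02))
snap('wrist','w13');im=snap('side','s13')
cv2.imwrite('pics/s13c.png',cv2.convertScaleAbs(cv2.resize(im[150:260,290:420,::-1],None,fx=6,fy=5.4,interpolation=2),alpha=1.3))
```

```text
t 10.9 p [ 0.5987 -0.1443  0.041 ] y -38.0 F [-0.9  0.   0.7] grip 0.0002
shift [-0.0003 -0.0015  0.042 ] turn [0. 0. 0.]
```

View pics/s13c.png

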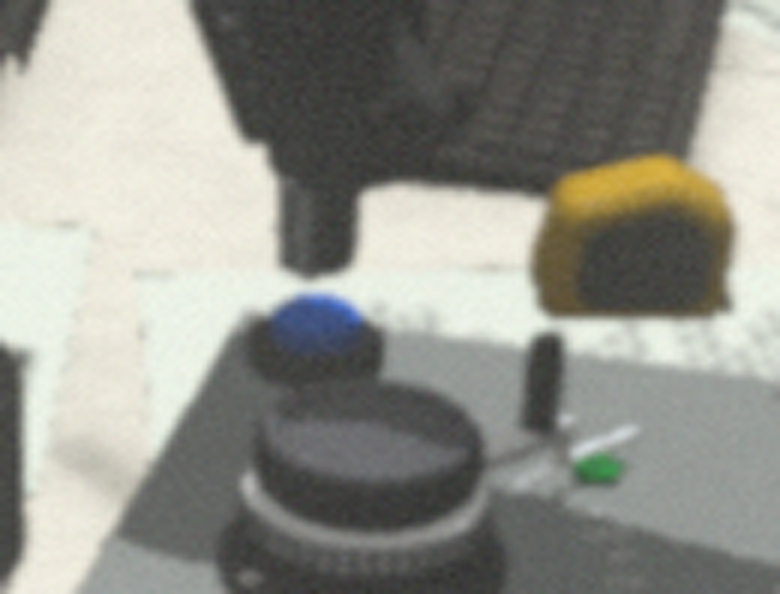

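View pics/w13.png

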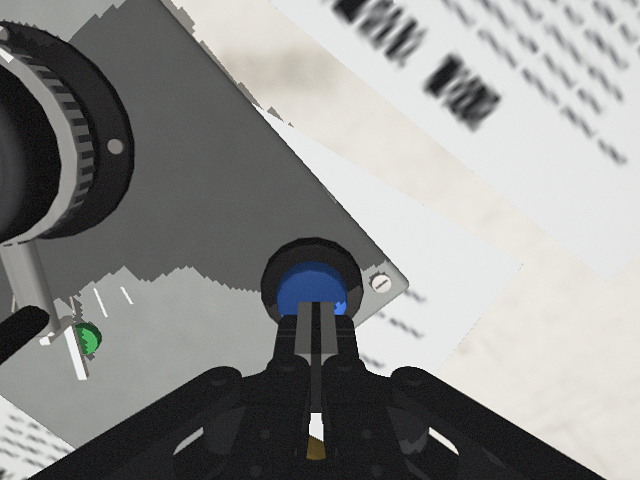

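Call:
{"op": "apply_moves", "data": {"series": [[[0,0,0.012],[0,0,0],0],[[0,0,0.024],[0,0,0],0],[[0,0,0.03],[0,0,0],0],[[0,0,0.03],[0,0,0],0]]}}

```text
time: 11.4
ee_pos: [0.5983, -0.1442, 0.0254]
eef_rot: [[0.615, 0.788, -0.002], [0.788, -0.615, 0.0], [-0.001, -0.001, -1.0]]
wrist_force: [-0.9, 0.4, 1.6]
grip_width: 0.0003
```

Call:
{"op": "apply_moves", "data": {"series": [[[0,0,0.004],[0,0,0],0],[[0,0,0.008],[0,0,0],0],[[0,0,0.008],[0,0,0],0]]}}

```text
time: 11.7
ee_pos: [0.5987, -0.1442, 0.0222]
eef_rot: [[0.615, 0.788, -0.0], [0.788, -0.615, -0.0], [-0.0, -0.0, -1.0]]
wrist_force: [-1.6, 0.2, 3.1]
grip_width: 0.0004
```

Call:
{"op": "apply_moves", "data": {"series": [[[0,0,0.004],[0,0,0],0],[[0,0,0.008],[0,0,0],0],[[0,0,0.008],[0,0,0],0]]}}

```text
time: 12.0
ee_pos: [0.5988, -0.1442, 0.0193]
eef_rot: [[0.615, 0.788, -0.0], [0.788, -0.615, -0.0], [-0.0, 0.0, -1.0]]
wrist_force: [-3.6, -0.0, 10.0]
grip_width: 0.0002
```

Call:
{"op": "apply_moves", "data": {"series": [[[0,0,0.003],[0,0,0],0],[[0,0,0.004],[0,0,0],0],[[0,0,0.004],[0,0,0],0]]}}

```text
time: 12.3
ee_pos: [0.5989, -0.1443, 0.0191]
eef_rot: [[0.615, 0.788, 0.0], [0.788, -0.615, -0.001], [-0.001, 0.001, -1.0]]
wrist_force: [-6.0, 0.7, 18.6]
grip_width: 0.0
```

Run:
```python
from h import *
share((.598,-.144,.02))
snap('wrist','w14');im=snap('side','s14')
cv2.imwrite('pics/s14c.png',cv2.convertScaleAbs(cv2.resize(im[150:260,290:420,::-1],None,fx=6,fy=5.4,interpolation=2),alpha=1.3))
```

```text
t 12.3 p [ 0.5989 -0.1443  0.0191] y -38.0 F [-6.02  0.68 18.6 ] grip 0.0
shift [-0.0006 -0.0017 -0.0018] turn [0. 0. 0.]
```

View pics/s14c.png

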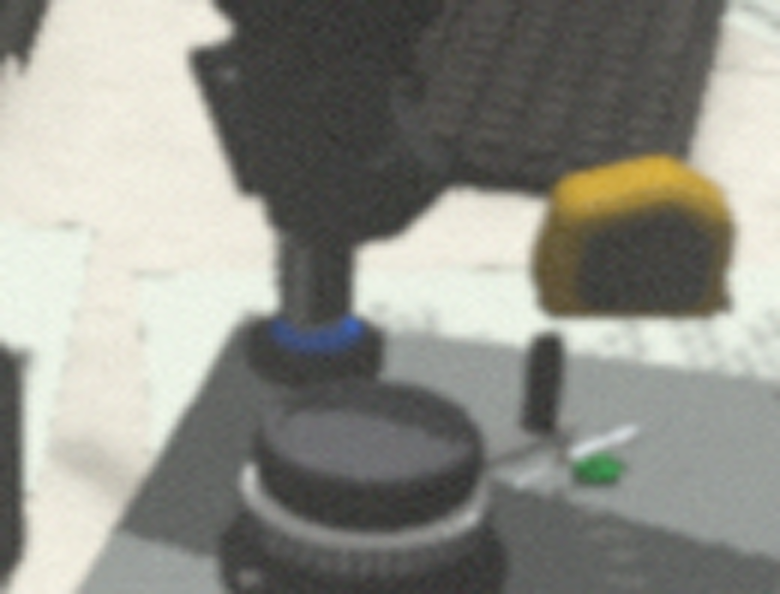

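View pics/w14.png

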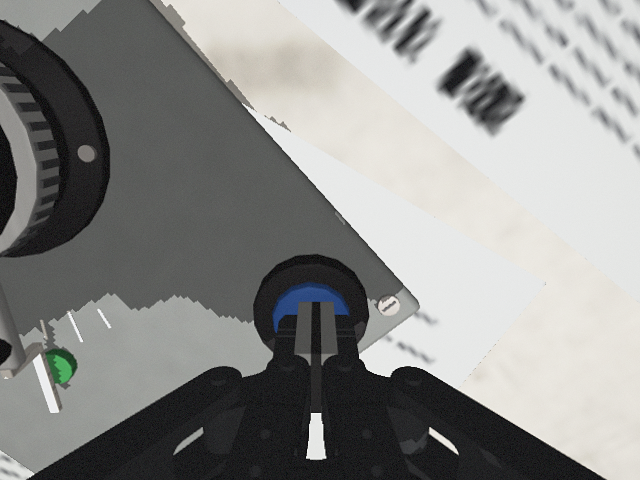

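The button hit a hard stop: 2 mm more command gave 0.2 mm of motion and the force rose from 10 to 18.6 N, after about 6 mm of travel. Now I'll lift straight up and clear.

Call:
{"op": "apply_moves", "data": {"series": [[[0,0,-0.012],[0,0,0],0],[[0,0,-0.03],[0,0,0],0],[[0,0,-0.1],[0,0,0],0],[[0,0,-0.19],[0,0,0],0],[[0,0,-0.27],[0,0,0],0]]}}

```text
time: 12.9
ee_pos: [0.5992, -0.1442, 0.1525]
eef_rot: [[0.615, 0.788, 0.001], [0.788, -0.615, 0.001], [0.001, 0.0, -1.0]]
wrist_force: [0.1, -0.9, -0.7]
grip_width: -0.0
```

Call:
{"op": "apply_moves", "data": {"series": [[[0,0.02,0],[0,0,0],0],[[0,0.08,0],[0,0,0],0],[[0,0.1,0],[0,0,0],0],[[0,0.1,0],[0,0,0],0],[[0,0.1,0],[0,0,0],0]]}}

```text
time: 13.4
ee_pos: [0.6373, -0.1742, 0.1498]
eef_rot: [[0.615, 0.789, -0.003], [0.789, -0.615, 0.001], [-0.0, -0.003, -1.0]]
wrist_force: [-0.6, 0.3, -0.2]
grip_width: 0.0003
```

Run:
```python
from h import *
share((.598,-.144,.02))
im=snap('top','t15');cv2.imwrite('pics/t15c.png',cv2.resize(im[150:360,210:500,::-1],None,fx=2.7,fy=2.7,interpolation=2))
cv2.imwrite('pics/b15.png',cv2.resize(im[285:330,365:410,::-1],None,fx=12,fy=12,interpolation=0))
im=snap('side','s15');cv2.imwrite('pics/s15c.png',cv2.convertScaleAbs(cv2.resize(im[150:330,240:440,::-1],None,fx=3.9,fy=3.3,interpolation=2),alpha=1.3))
t=cv2.imread('pics/top0.png').astype(int);n=cv2.imread('pics/t15.png').astype(int)
for nm,(x0,y0,x1,y1) in dict(glue=(215,240,255,285),cup=(298,155,362,222),tape=(450,285,500,340)).items():print(nm,abs(t-n)[y0:y1,x0:x1].mean())
```

```text
t 13.4 p [ 0.6373 -0.1742  0.1498] y -37.9 F [-0.59  0.3  -0.23] grip 0.0003
shift [-0.0007 -0.0983  0.26  ] turn [0. 0. 0.]
glue 15.328703703703704
cup 12.88837064676617
tape 14.362666666666666
```

View pics/t15c.png

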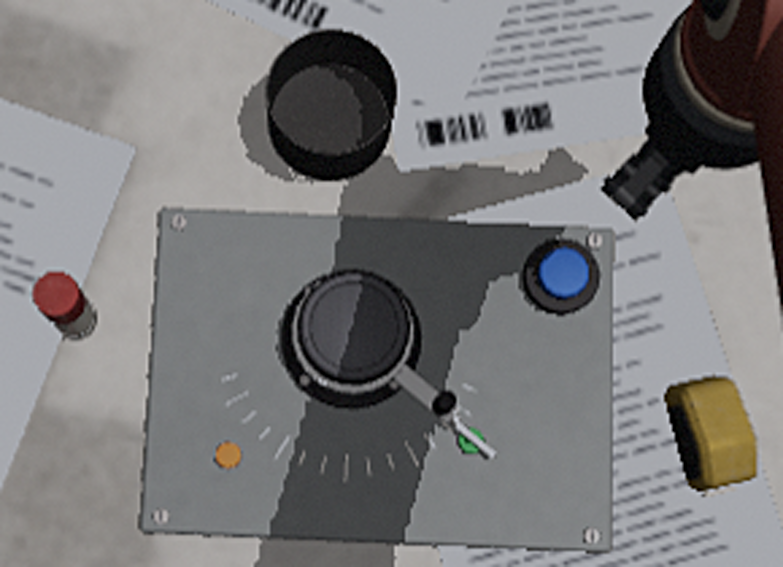

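View pics/b15.png

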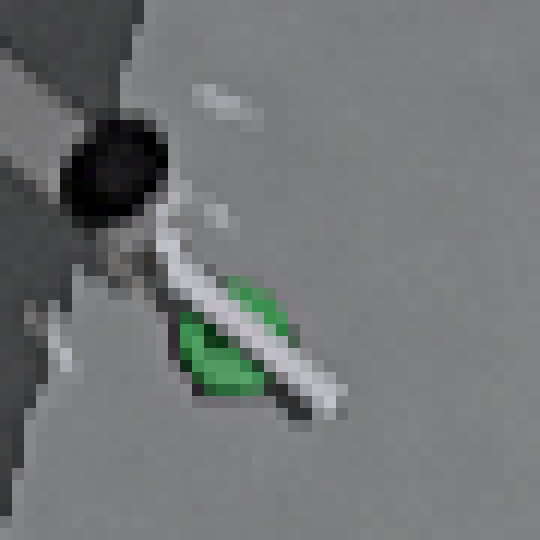

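View pics/s15c.png

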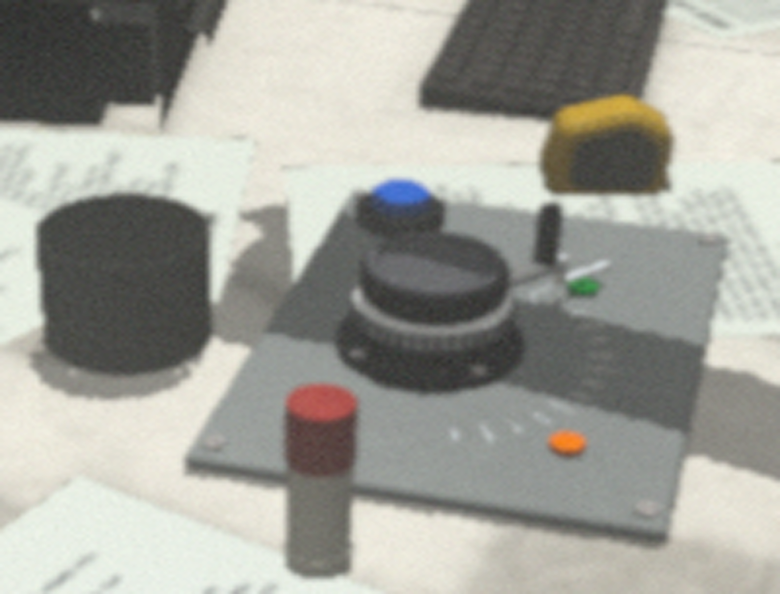

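The pointer's pixels are unchanged since before the press, the button is up, the three loose objects are in place and the arm is clear. Handing in.

```bash
python3 -c "
from rig import manip
print(manip.hand_in(), manip.get_obs()['time'])"
```

```text
the job is handed in; nothing more can be done
the job is handed in; nothing more can be done
```

I pushed the lever round to the green marker with the shut fingertips, then pressed the blue button to its stop and let it come back up. The job is handed in, at about 13.5 s of the 42 s.

- **Lever:** the push force stayed around 1–2 N. Three views put the pointer 0.7, 1.0 and 1.8 mm past the middle of the green marker. I left it, because that is close to the measuring error. The top picture after the press shows it in the same place.
- **Button:** it met a hard stop after about 6 mm of travel, where the force rose from 10 to 18.6 N with almost no further motion. It stands up again in the last pictures.
- **Loose objects:** the glue stick, pen cup and tape measure look unmoved by eye. My automatic picture comparison was inconclusive (mean differences of 13–15 grey levels) and I did not look into why. The arm is clear of everything.
- **Fingertip length:** the fingertips ended roughly level with the TCP, not the stated 22 mm ahead of it. My first push therefore passed at about the height of the post's top without moving the lever, and I repeated it lower.

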